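Pry open the die case and sort the stamping dies by tag

ROBOT

A 7-joint arm with a two-finger parallel gripper is mounted at the origin on the work surface. World frame = base frame: x ahead of the robot, y to its left, z up, the work surface at z = 0. Lengths are in m, angles in rad, forces in N, time in s.
With the tool pointing down it reaches from about 0.425 to 0.925 m from the base axis. Payload 6.8 kg.
Tool frame: the origin (TCP) lies at the centre of the arm's flange, where the gripper is bolted on; the fingertips stand 173 mm ahead of it and the grasp point (between the pads) lies 155 mm ahead of it; z points along the fingers, y is the direction in which the jaws open and shut (so a half turn about z gives the same grasp; the last joint's range is limited). The gripper opens to 85 mm and grips with 20 to 120 N. Pads are 22 mm wide; open, the fingers measure 114 mm over their backs; the gripper's body (76 mm by 85 mm) begins 54 mm behind the grasp point. The pads swing forward as they close: fully open they stand 13 mm farther back than shut.
Start: joints at [1.076, 0.477, 0.022, 1.555, -0.011, 1.109, -0.083], TCP at [0.255, -0.625, 0.405] pointing down, gripper open.
Joint ranges: [-2.96, 2.96], [-0.34, 2.1], [-1.41, 1.46], [0.24, 2.44], [-1.37, 4.51], [0.17, 1.92], [-2.96, 2.96]. Speed limits (rad/s): [2.39, 2.39, 3.14, 3.14, 3.14, 3.14, 3.14].

INTERFACE

Orientations are given as a rotation vector (axis times angle).
In Python, from bench import readout, grab_frame, camera_model, r gives the robot as it stands.
- The arm moves only by the tool apply_moves, never from a script. Its argument "deltas" is a list of rows, each an object with "xyz": the shift along the world's x, y, z in m, a list of three; "turn": the turn about the world's z in rad. In form: [{"xyz": [dx, dy, dz], "turn": turn}, ...]. A call has 1 to 12 rows; each row shifts and turns the commanded pose from where the row before left it; what a row does not reach is not made up. A row lasts 1/12 s, in which the tool goes at most 41.7 mm and 7.16 degrees, less where a joint would pass 70% of its speed; a pose out of reach is approached as far as the arm can. A call with a gripper value outside its range is refused whole. "claw" is the gripper's target within -1 to 1 (shut at 1, half-way at 0, fully open at -1), set as the call begins (left out, the last holds). The fingers move at their own pace and stop on an object; "squeeze" is the grip in N (left out, the last holds). Time passes only in rows, so rows that do not move let the fingers close. It gives the time, the measured TCP pose, the force and the opening at its end, in the units of the state.
- readout.get_obs(): the state, without advancing time (a new reading comes with each control period).
- grab_frame(name): name is "side" or "top" or "wrist"; returns the picture (384x512x3 uint8, red, green, blue); there is no depth.
- camera_model(name): a dict with "intrinsics" (3x3 intrinsics, pixels), "k1" (the pictures are not rectified: a ray, as slopes to the right and down, at radius r is drawn at 1 + k1 r^2 times it, then the intrinsics apply), "R" (3x3) and "t" (3): a world point X has camera coordinates R X + t. Camera axes: x right, y down, z forward; pixel columns grow to the right and rows downward; lengths in m; the calibration is good to about 2 mm. A picture is of the moment at which its call begins: read the wrist's pose just before it. camera_model takes no time and is no camera call; for the wrist camera it gives the pose at the moment of the call.
- r.hand_in(): hands the job in, once; it reports no verdict.
The state is a dict: "clock": time; "joints": joint angles; "qvel": joint speeds; "tau": joint torques, N m; "tcp_pos": TCP position; "orientation": TCP orientation; "contact_force": force on the tool from outside, world axes, zero at the start; "moment": the same for the moment, N m; "grip_width": finger opening in m.
Only numpy, scipy, OpenCV 4.12 (cv2) and the standard library are available. Lean on these libraries where they do the work, as an engineer would, in place of code of your own. Each camera call takes 0.05 s, during which the arm holds its last target.

TASK

The lid of the blue die case has no handle: pry it up at its lip with the blade of the bench knife, open the case, and lay the knife back on its leather mat. Take out all the stamping dies and sort them by tag, green into the green-rimmed pass rack and red into the red-rimmed reject rack, each standing tag up in a nest of its own. Then shut the empty case, and leave the pliers, the bowl and the brass block alone.

Things in the scene. Friction and masses are not known exactly. Their poses are not given: they have to be found in the camera images.
- case: die case, fixed: tray 200 (x) x 138 (y) mm, rim 26 mm high, blue lid hinged at its +y side. Origin: centre of underside. Six pockets 42 mm wide, 8 mm deep, at x = -62, 0, +62, y = -31, +31 mm, floors 10 mm above the origin; dies stand in them, 24 mm proud of the rim. On the -y side a ledge (x -60 to +60) sticks out 8 mm, to y = -77 mm, its top 20 mm above the origin
- lid (a joint): angle of the blue case lid (rad): 0 shut, 2.0 fully open (stop), leaning back past upright; the -y side rises. Stiff hinge (0.15 N m): it stays where it is left; lifting it at the lip takes 2 N. Upside-down steel pan without handle: shut, 200 x 138 mm over the case, 28 to 65 mm above the bench; 3 mm side walls 34 mm deep under a 3 mm top plate. 0.18 kg
- lip (a point): middle of the outer lower edge of the lid's prying lip: a steel flange 120 mm long (x), 2.5 mm thick, sticking out 8 mm from the lid's -y wall, 146 mm from the hinge axis and level with the bottom of the wall. Shut, its underside is 28 mm above the bench, 8 mm above the ledge: the blade goes into this slot, 8 mm deep, from -y
- hinge (a point): middle of the hinge axis (parallel to the x of the case), 27 mm above the bench, at the +y side of the case
- knife: bench knife lying flat, 190 mm long: dark wooden handle 20 mm wide and 22 mm high, from x = -70 to +30 mm, then a thin steel blade 18 mm wide and 2 mm thick from x = +30 to the tip at +120 mm, at z = 10 to 12 mm. Origin: underside of the handle, 12 mm behind the balance point; x towards the tip, z up. 90 g
- knife_tip (a point): middle of the blade tip (knife frame x = 120, z = 11 mm)
- mat: brown leather mat where the knife lies, fixed, 220 (x) x 54 (y) x 3 mm; origin: centre of its underside
- pass_rack: pass rack, fixed: low wooden tray with a green-painted rim, 194 (x) x 74 (y) x 12 mm high, with three square nests 48 mm wide in a row along its x, centred at x = -60, 0 and +60 mm, y = 0; nest floors 4 mm above the origin, bars between the nests 12 mm high. Origin: centre of its underside
- reject_rack: reject rack, fixed: low wooden tray with a red-painted rim, 194 (x) x 74 (y) x 12 mm high, with three square nests 48 mm wide in a row along its x, centred at x = -60, 0 and +60 mm, y = 0; nest floors 4 mm above the origin, bars between the nests 12 mm high. Origin: centre of its underside
- die_g1: steel stamping die with a round green tag (22 mm across) on its top: upright square block 32 x 32 mm, 40 mm tall, 0.3 kg; origin: centre of its underside, z up towards the tag, x and y square to its sides. Belongs in the pass rack. May be absent (None). At the start it stands in one of the six pockets of the case
- die_g2: steel stamping die with a round green tag (22 mm across) on its top: upright square block 32 x 32 mm, 40 mm tall, 0.3 kg; origin: centre of its underside, z up towards the tag, x and y square to its sides. Belongs in the pass rack. May be absent (None). At the start it stands in one of the six pockets of the case
- die_g3: steel stamping die with a round green tag (22 mm across) on its top: upright square block 32 x 32 mm, 40 mm tall, 0.3 kg; origin: centre of its underside, z up towards the tag, x and y square to its sides. Belongs in the pass rack. May be absent (None). At the start it stands in one of the six pockets of the case
- die_r1: steel stamping die with a round red tag (22 mm across) on its top: upright square block 32 x 32 mm, 40 mm tall, 0.3 kg; origin: centre of its underside, z up towards the tag, x and y square to its sides. Belongs in the reject rack. May be absent (None). At the start it stands in one of the six pockets of the case
- die_r2: steel stamping die with a round red tag (22 mm across) on its top: upright square block 32 x 32 mm, 40 mm tall, 0.3 kg; origin: centre of its underside, z up towards the tag, x and y square to its sides. Belongs in the reject rack. May be absent (None). At the start it stands in one of the six pockets of the case
- die_r3: steel stamping die with a round red tag (22 mm across) on its top: upright square block 32 x 32 mm, 40 mm tall, 0.3 kg; origin: centre of its underside, z up towards the tag, x and y square to its sides. Belongs in the reject rack. May be absent (None). At the start it stands in one of the six pockets of the case
- dapping_block: bystander: loose brass dapping block, a 50 mm cube; origin: centre of its underside; leave it alone
- pliers: bystander: loose pliers with orange handles lying flat, 160 mm long; origin near the pivot; leave them alone
- bowl: bystander: loose terracotta bowl, 90 mm across, 35 mm high; origin: centre of its underside; leave it alone
Things that resemble listed ones, but are neither listed nor needed, are in the scene too. Leave any purple look-alike of the pass_rack alone.

How it is judged:
By the outcome, as a careful person would: the job done as asked, in the order asked, and still so for the second after the job is handed in, with the robot touching nothing.
Of die_g1, die_g2, die_g3, die_r1, die_r2, die_r3 only 4 to 6 are there at a start; the rules pass over those that are not, and their reading is None.
At some moment in a run one of knife, die_g1, die_g2, die_g3, die_r1, die_r2, die_r3 may be knocked a few centimetres aside while the robot is not near it.
It also fails if it takes over 210 s, if anything falls off the work surface, if the arm or the gripper's body presses on something with over 40 N, if the wrist force passes 120 N, or if a joint passes its speed limit or range.

## Working session

There is one attempt and no reset: what is moved stays moved. The work goes in short steps, Python scripts to look and compute and a tool call to move; the robot and the scene stay as the last step left them, time stands still between calls to the robot, and variables do not carry over. Pictures are saved under pics/ and viewed, and the job is handed in when it is done.

Besides the shell and the picture viewer there is one more tool, called after "Call:" in YAML: its name, and indented under it one key for each argument. apply_moves: Moves the arm, as the interface text tells. Its arguments: {"type":"object","properties":{"deltas":{"type":"array"},"claw":{"type":"number"},"squeeze":{"type":"number"}},"required":["deltas"]}

```bash
ls; mkdir -p pics; cat > h.py <<'E'
import numpy as np, cv2
from bench import readout, grab_frame, camera_model, r
def save(name,img): cv2.imwrite('pics/'+name, img[:,:,::-1])
def ray(cm,u,v):
    K=np.array(cm['intrinsics']);R=np.array(cm['R']);t=np.array(cm['t'])
    x=(u-K[0,2])/K[0,0];y=(v-K[1,2])/K[1,1]
    rd=np.hypot(x,y);rr=rd
    for _ in range(30): rr=rd/(1+cm['k1']*rr*rr)
    s=rr/rd if rd>0 else 1
    d=R.T@np.array([x*s,y*s,1]);return -R.T@t,d
def plane(cm,u,v,z):
    o,d=ray(cm,u,v);return o+d*(z-o[2])/d[2]
def proj(cm,X):
    K=np.array(cm['intrinsics']);c=np.array(cm['R'])@np.array(X)+np.array(cm['t'])
    x,y=c[0]/c[2],c[1]/c[2];f=1+cm['k1']*(x*x+y*y)
    return K[0,0]*x*f+K[0,2],K[1,1]*y*f+K[1,2]
E
python3 - <<'E'
from h import *
print(readout.get_obs())
for n in ['side','top','wrist']:
    cm=camera_model(n);print(n,cm)
    save(n+'0.png',cv2.resize(grab_frame(n),(800,600)))
E
```

```text
pics
{'clock': 0.0, 'joints': array([ 1.07591669,  0.4777941 ,  0.02237495,  1.55646003, -0.01149249,
        1.10924392, -0.08311926]), 'qvel': array([ 0.00100454, -0.00164438, -0.00062268,  0.00264233, -0.00012461,
        0.00061259,  0.00010723]), 'tau': array([ 7.81314111e-05, -5.96458840e+01,  1.60815977e+00, -2.81191528e+01,
        1.24576018e-02,  9.48758185e-03,  1.60394552e-05]), 'tcp_pos': array([ 0.25450282, -0.62489027,  0.4037265 ]), 'orientation': array([-3.08136048e+00, -6.03404352e-01,  7.72068357e-04]), 'contact_force': array([0.18519765, 0.350214  , 0.36384954]), 'moment': array([-0.01874958,  0.03298664,  0.02904152]), 'grip_width': 0.08520273155418406}
side {'intrinsics': array([[364.34550266,   0.        , 250.81495873],
       [  0.        , 364.34550266, 198.10054723],
       [  0.        ,   0.        ,   1.        ]]), 'k1': 0.03876276161234838, 'R': array([[-0.9994586 , -0.03204231,  0.0074692 ],
       [-0.02914227,  0.75677933, -0.6530205 ],
       [ 0.01527175, -0.65288463, -0.7573034 ]]), 't': array([0.4947305 , 0.06994369, 1.24251344])}
top {'intrinsics': array([[358.64886329,   0.        , 256.59266542],
       [  0.        , 358.64886329, 191.13134767],
       [  0.        ,   0.        ,   1.        ]]), 'k1': 0.025328356674665334, 'R': array([[ 0.02165195, -0.99968624, -0.0125944 ],
       [-0.98504027, -0.01917722, -0.17125389],
       [ 0.17095863,  0.01611397, -0.98514643]]), 't': array([-0.01092431,  0.50316019,  1.00957765])}
wrist {'intrinsics': array([[269.82322576,   0.        , 256.06767488],
       [  0.        , 269.82322576, 192.40025825],
       [  0.        ,   0.        ,   1.        ]]), 'k1': -0.007441556880719737, 'R': array([[ 0.37671125, -0.92633008, -0.00110396],
       [-0.88547369, -0.36044568,  0.29328357],
       [-0.27207531, -0.1095057 , -0.95602486]]), 't': array([-0.67370161, -0.03848535,  0.37907565])}
```

View pics/top0.png

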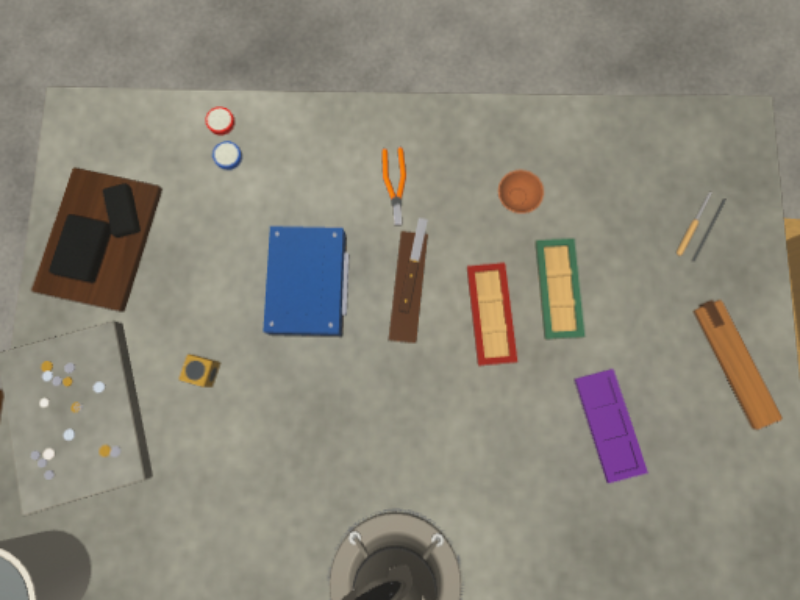

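View pics/side0.png

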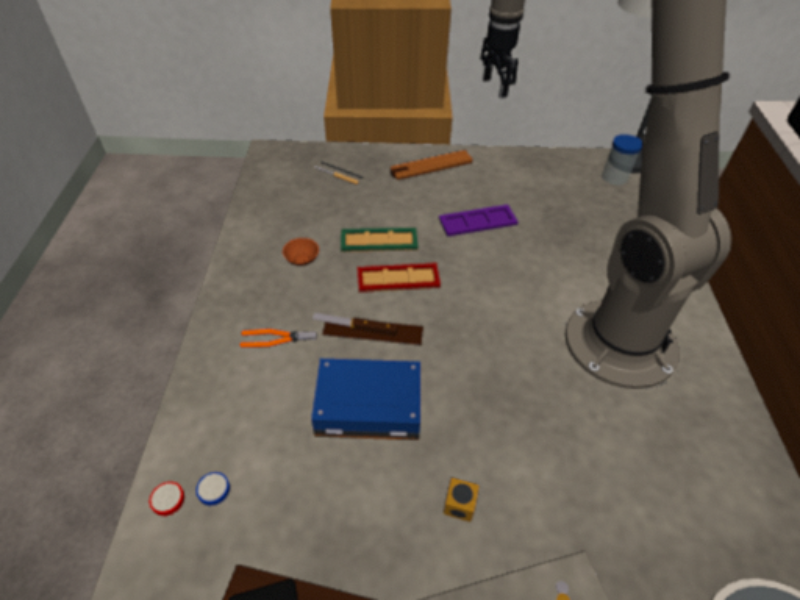

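View pics/wrist0.png

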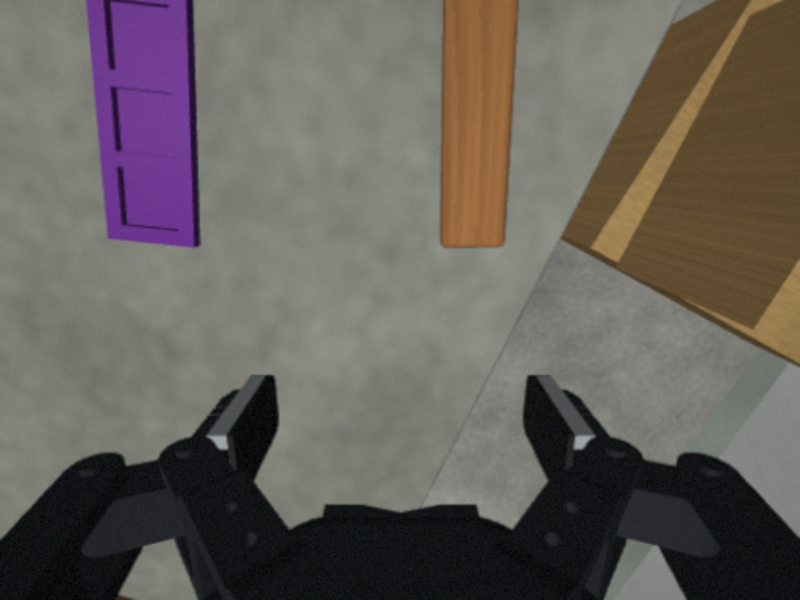

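The top view shows the case (blue, ~305,280) with its lip on the right (345,285), which is the world -y side. The mat and knife are at ~(408,285), the reject rack at (492,313), the pass rack at (560,288) and the purple look-alike at (610,425). I'll measure these by colour masks.

```bash
cat >> h.py <<'E'
def rects(img,mask,cm,z,amin=60):
    out=[]
    cs,_=cv2.findContours(mask.astype(np.uint8),cv2.RETR_EXTERNAL,cv2.CHAIN_APPROX_NONE)
    for c in cs:
        if cv2.contourArea(c)<amin: continue
        P=np.array([plane(cm,p[0][0],p[0][1],z)[:2] for p in c]).astype(np.float32)*1000
        (cx,cy),(w,h),a=cv2.minAreaRect(P)
        if w<h: w,h,a=h,w,a+90
        m=cv2.moments(c)
        out.append(dict(px=(round(m['m10']/m['m00']),round(m['m01']/m['m00'])),c=(round(cx,1),round(cy,1)),wh=(round(w,1),round(h,1)),ang=round(((a+90)%180)-90,1)))
    return out
def hsv(img): return cv2.cvtColor(img,cv2.COLOR_RGB2HSV)
def masks(img):
    H=hsv(img);h,s,v=[H[:,:,i].astype(int) for i in range(3)]
    return dict(blue=(abs(h-108)<12)&(s>140)&(v>60), green=(abs(h-72)<18)&(s>110)&(v>40), red=((h<6)|(h>172))&(s>160)&(v>60), brown=(abs(h-10)<8)&(s>90)&(v<125)&(v>25), purple=(abs(h-140)<12)&(s>100))
E
python3 - <<'E'
from h import *
img=grab_frame('top');cm=camera_model('top');np.save('top0.npy',img)
M=masks(img)
for k,z in dict(blue=.065,green=.012,red=.012,brown=.003,purple=.012).items():
    for o in rects(img,M[k],cm,z): print(k,o)
crop=img[130:240,150:390]; save('crop1.png',cv2.resize(crop,None,fx=3.3,fy=3.3,interpolation=cv2.INTER_CUBIC))
# tool y axis
R=cv2.Rodrigues(readout.get_obs()['orientation'])[0];print(R.round(3))
C=-np.array(camera_model('wrist')['R']).T@np.array(camera_model('wrist')['t']);print('cam offset in tool',R.T@(C-readout.get_obs()['tcp_pos']))
E
```

```text
blue {'px': (194, 179), 'c': (532.5, 180.5), 'wh': (198.8, 137.7), 'ang': 0.1}
red {'px': (314, 201), 'c': (484.7, -174.1), 'wh': (191.2, 72.6), 'ang': 6.4}
brown {'px': (456, 200), 'c': (493.1, -596.2), 'wh': (49.2, 25.9), 'ang': 27.5}
brown {'px': (508, 167), 'c': (601.2, -756.5), 'wh': (60.6, 20.4), 'ang': -5.4}
brown {'px': (260, 187), 'c': (537.0, -12.8), 'wh': (217.1, 52.9), 'ang': -5.0}
brown {'px': (62, 153), 'c': (622.4, 606.2), 'wh': (261.6, 188.3), 'ang': -11.3}
purple {'px': (391, 273), 'c': (280.4, -390.7), 'wh': (192.9, 75.2), 'ang': 15.9}
[[ 0.926  0.377 -0.   ]
 [ 0.377 -0.926  0.001]
 [-0.    -0.001 -1.   ]]
cam offset in tool [ 0.07396871 -0.00055083  0.03088676]
```

View pics/crop1.png

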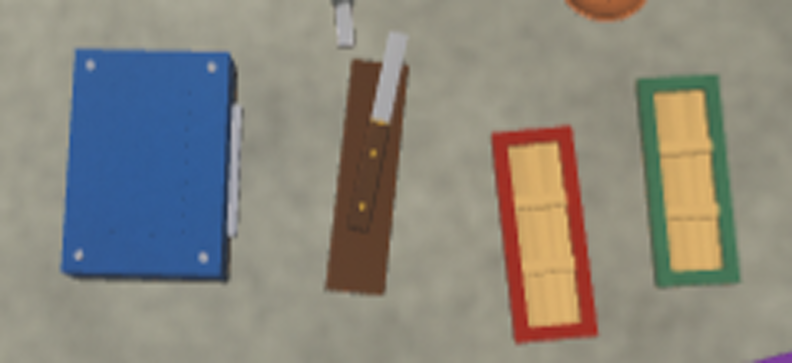

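The blue lid measures 199 x 138 mm at (532,180) and lies square. The mat is 217 x 53 at (537,-13) at -5°, and the red rack is at (485,-174) at 6°. All match the given sizes. Next I'll move above the knife.

Call:
apply_moves:
  deltas:
    - {"xyz": [0.014,0.034,0],"turn": -0.05}
    - {"xyz": [0.014,0.034,0],"turn": -0.05}
    - {"xyz": [0.014,0.034,0],"turn": -0.05}
    - {"xyz": [0.014,0.034,0],"turn": -0.05}
    - {"xyz": [0.014,0.034,0],"turn": -0.05}
    - {"xyz": [0.014,0.034,0],"turn": -0.05}
    - {"xyz": [0.014,0.034,0],"turn": -0.05}
    - {"xyz": [0.014,0.034,0],"turn": -0.05}
    - {"xyz": [0.014,0.034,0],"turn": -0.05}
    - {"xyz": [0.014,0.034,0],"turn": -0.05}
    - {"xyz": [0.014,0.034,0],"turn": -0.03}
    - {"xyz": [0.014,0.034,0],"turn": -0.03}

```text
clock: 1.2
tcp_pos: [0.4228, -0.2154, 0.4049]
orientation: [3.129, -0.274, 0.0]
contact_force: [0.6, -0.5, -0.0]
grip_width: 0.0852
```

Call:
apply_moves:
  deltas:
    - {"xyz": [0.014,0.034,0],"turn": 0}
    - {"xyz": [0.014,0.034,0],"turn": 0}
    - {"xyz": [0.014,0.034,0],"turn": 0}
    - {"xyz": [0.014,0.034,0],"turn": 0}
    - {"xyz": [0.014,0.034,0],"turn": 0}
    - {"xyz": [0.014,0.034,0],"turn": 0}
    - {"xyz": [0,0,0],"turn": 0}
    - {"xyz": [0,0,0],"turn": 0}

```text
clock: 1.87
tcp_pos: [0.507, -0.0108, 0.4046]
orientation: [-3.13, 0.264, 0.0]
contact_force: [-0.4, 0.4, -0.2]
grip_width: 0.0852
```

```bash
python3 - <<'E'
from h import *
o=readout.get_obs();print(o['clock'],o['tcp_pos'],o['orientation'],o['joints'].round(2))
cm=camera_model('wrist');img=grab_frame('wrist');np.save('w1.npy',img)
import pickle;pickle.dump(cm,open('w1.pkl','wb'))
save('w1.png',cv2.resize(img,(800,600)))
save('t1.png',cv2.resize(grab_frame('top'),(800,600)))
E
```

```text
1.8667 [ 0.50704145 -0.01080156  0.4046097 ] [-3.12978502e+00  2.64092345e-01  1.11212787e-04] [ 0.14  0.22 -0.28  1.94  0.07  1.   -1.91]
```

View pics/w1.png

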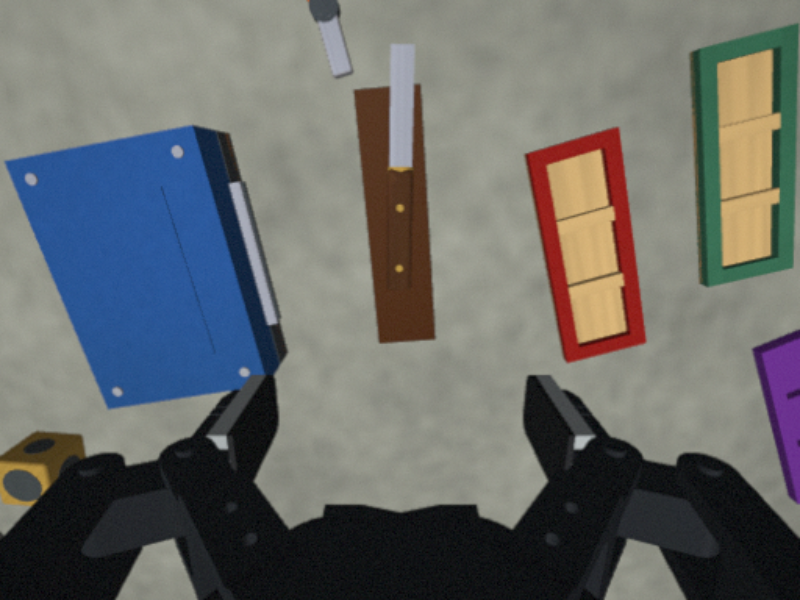

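The wrist view shows the knife: tip at (402,45), rivets at (400,208) and (399,268). The lip is a bright strip from (237,182) to (273,323), and both racks are in view. I'll measure them all.

```bash
python3 - <<'E'
from h import *
import pickle
img=np.load('w1.npy');cm=pickle.load(open('w1.pkl','rb'))
H=hsv(img);h,s,v=[H[:,:,i].astype(int) for i in range(3)]
print('px green',H[180,446],H[100,452],'red',H[160,345],'lip',H[160,160],'blade',H[60,257],'bg',H[250,256],'mat',H[200,270],'handle',H[150,256],'riv',H[133,256])
M=masks(img)
M['green']=(abs(h-72)<20)&(s>90)
bright=(s<60)&(v>150)
for k,m,z in [('blue',M['blue'],.065),('green',M['green'],.012),('red',M['red'],.012),('brown',M['brown'],.003),('bladeM',bright,.015),('lip',bright,.0305)]:
    for o in rects(img,m,cm,z,40): print(k,o)
riv=(abs(h-22)<8)&(s>120)&(v>120); riv[:, :230]=0; riv[:,280:]=0
for o in rects(img,riv,cm,.025,3): print('riv',o)
E
```

```text
px green [ 25  22 140] [ 75 122 107] red [ 32  22 151] lip [112  21 180] blade [110  25 183] bg [ 37  22 148] mat [ 12 170  81] handle [ 13 142  81] riv [ 20 152 191]
blue {'px': (95, 168), 'c': (534.0, 173.5), 'wh': (199.5, 151.3), 'ang': -0.1}
green {'px': (478, 98), 'c': (536.8, -304.1), 'wh': (192.8, 78.0), 'ang': 4.1}
red {'px': (376, 156), 'c': (484.9, -173.5), 'wh': (192.9, 75.1), 'ang': 6.4}
brown {'px': (253, 143), 'c': (537.0, -13.2), 'wh': (217.9, 52.4), 'ang': -5.2}
bladeM {'px': (107, 355), 'c': (225.8, 298.0), 'wh': (38.6, 26.6), 'ang': 1.0}
bladeM {'px': (86, 290), 'c': (358.6, 284.6), 'wh': (32.5, 14.6), 'ang': -47.0}
bladeM {'px': (372, 282), 'c': (296.8, -158.2), 'wh': (15.3, 12.7), 'ang': 80.2}
bladeM {'px': (140, 282), 'c': (357.6, 198.5), 'wh': (15.5, 12.7), 'ang': 80.5}
bladeM {'px': (327, 305), 'c': (275.5, -86.2), 'wh': (121.9, 75.1), 'ang': -36.7}
bladeM {'px': (72, 277), 'c': (382.2, 297.1), 'wh': (78.1, 26.1), 'ang': -62.1}
bladeM {'px': (438, 264), 'c': (312.8, -258.4), 'wh': (41.3, 22.1), 'ang': -0.9}
bladeM {'px': (133, 256), 'c': (402.8, 193.8), 'wh': (
[... 2686 characters left out ...]
'ang': 73.0}
lip {'px': (277, 72), 'c': (617.7, -56.2), 'wh': (18.5, 17.7), 'ang': -8.8}
lip {'px': (291, 64), 'c': (623.4, -71.6), 'wh': (15.2, 12.8), 'ang': -64.2}
lip {'px': (24, 68), 'c': (673.3, 240.5), 'wh': (37.2, 20.0), 'ang': -67.5}
lip {'px': (310, 146), 'c': (523.1, -80.3), 'wh': (228.6, 148.5), 'ang': -10.5}
lip {'px': (13, 37), 'c': (703.9, 236.6), 'wh': (19.2, 18.4), 'ang': -65.3}
lip {'px': (153, 42), 'c': (664.3, 79.5), 'wh': (255.2, 105.4), 'ang': 75.7}
riv {'px': (255, 171), 'c': (503.5, -8.9), 'wh': (5.7, 4.7), 'ang': -54.2}
riv {'px': (256, 133), 'c': (552.8, -17.7), 'wh': (5.3, 5.3), 'ang': 35.8}
riv {'px': (255, 108), 'c': (582.1, -22.0), 'wh': (17.3, 2.4), 'ang': 80.3}
```

Call:
apply_moves:
  deltas:
    - {"xyz": [0.0101,-0.0015,-0.03],"turn": -0.01}
    - {"xyz": [0.0101,-0.0015,-0.03],"turn": 0}
    - {"xyz": [0.0101,-0.0015,-0.03],"turn": 0}
    - {"xyz": [0.0101,-0.0015,-0.03],"turn": 0}
    - {"xyz": [0.0101,-0.0015,-0.03],"turn": 0}
    - {"xyz": [0.0099,-0.0015,-0.02],"turn": 0}
    - {"xyz": [0,0,-0.02],"turn": 0}
    - {"xyz": [0,0,0],"turn": 0}
    - {"xyz": [0,0,0],"turn": 0}
  claw: -0.3
  squeeze: 100

```text
clock: 2.72
tcp_pos: [0.5662, -0.0237, 0.214]
orientation: [3.127, -0.291, -0.004]
contact_force: [0.5, 0.0, -0.3]
grip_width: 0.0556
```

```bash
python3 - <<'E'
from h import *
o=readout.get_obs();print(o['clock'],o['tcp_pos'],o['orientation'],o['contact_force'],o['grip_width'])
img=grab_frame('wrist');save('w2.png',cv2.resize(img,(800,600)))
E
```

```text
2.7167 [ 0.56620859 -0.02367166  0.21401731] [ 3.12699756 -0.29061137 -0.0044883 ] [ 0.51959583  0.0489653  -0.3258385 ] 0.055623158678793694
```

View pics/w2.png

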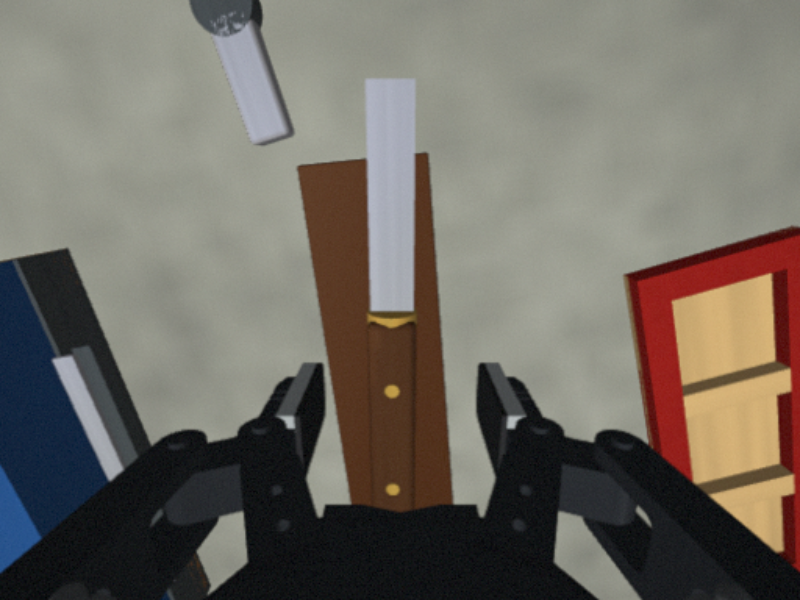

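Call:
apply_moves:
  deltas:
    - {"xyz": [0.001,0.0035,-0.012],"turn": 0.008}
    - {"xyz": [0,0,-0.012],"turn": 0}
    - {"xyz": [0,0,-0.008],"turn": 0}
    - {"xyz": [0,0,-0.004],"turn": 0}
    - {"xyz": [0,0,0],"turn": 0}
    - {"xyz": [0,0,0],"turn": 0}

```text
clock: 3.27
tcp_pos: [0.5679, -0.0186, 0.1784]
orientation: [3.129, -0.275, -0.001]
contact_force: [0.2, 0.8, -0.2]
grip_width: 0.0557
```

Call:
apply_moves:
  deltas:
    - {"xyz": [0,0,0],"turn": 0}
    - {"xyz": [0,0,0],"turn": 0}
    - {"xyz": [0,0,0],"turn": 0}
    - {"xyz": [0,0,0],"turn": 0}
    - {"xyz": [0,0,0],"turn": 0}
    - {"xyz": [0,0,0],"turn": 0}
    - {"xyz": [0,0,0],"turn": 0}
    - {"xyz": [0,0,0],"turn": 0}
  claw: 1
  squeeze: 100

```text
clock: 3.93
tcp_pos: [0.5683, -0.0187, 0.1795]
orientation: [3.129, -0.275, 0.001]
contact_force: [-1.6, 0.8, 5.4]
grip_width: 0.018
```

```bash
python3 - <<'E'
from h import *
o=readout.get_obs();print(o['clock'],o['tcp_pos'],o['orientation'],o['contact_force'],o['grip_width'])
img=grab_frame('wrist');save('w3.png',cv2.resize(img,(800,600)))
img=grab_frame('side');save('s3.png',cv2.resize(img[130:310,120:360],None,fx=3.3,fy=3.3))
E
```

```text
3.9333 [ 0.56828219 -0.01867142  0.17945546] [ 3.12947634e+00 -2.74998541e-01  1.49822007e-03] [-1.64339008  0.76546932  5.38888393] 0.018044885537159827
```

View pics/w3.png

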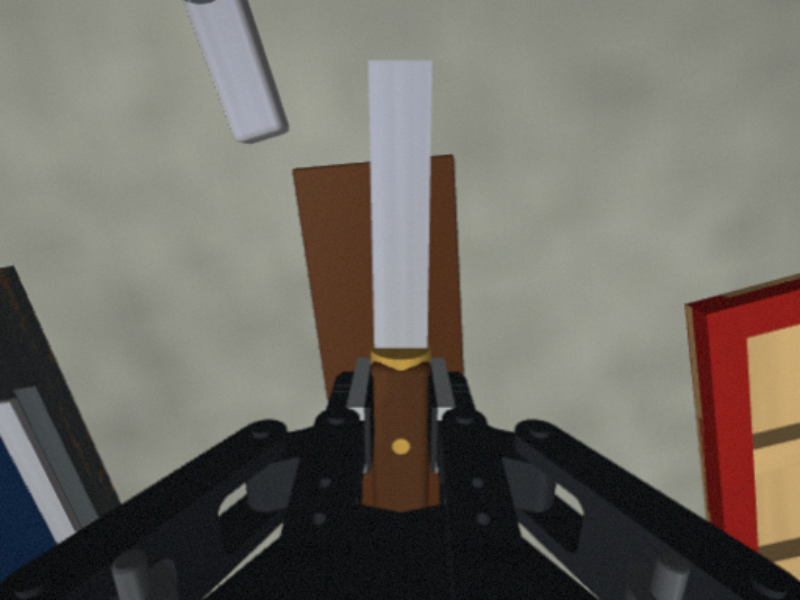

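View pics/s3.png

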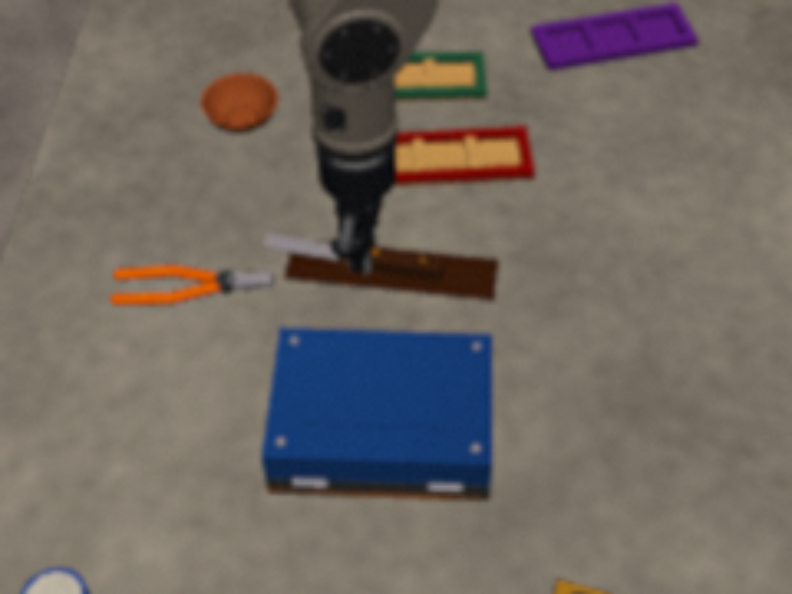

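The jaws hold the handle at 18 mm opening, with the knife centred between them. I'll lift it and turn the tip towards +y.

Call:
apply_moves:
  deltas:
    - {"xyz": [0,0,0.01],"turn": 0}
    - {"xyz": [0,0,0.025],"turn": 0}
    - {"xyz": [0,0,0.03],"turn": 0}
    - {"xyz": [0,0,0.03],"turn": 0}
    - {"xyz": [-0.003,-0.001,0.02],"turn": 0.11}
    - {"xyz": [-0.003,-0.001,0],"turn": 0.11}
    - {"xyz": [-0.003,-0.001,0],"turn": 0.11}
    - {"xyz": [-0.003,-0.001,0],"turn": 0.11}
    - {"xyz": [-0.003,-0.001,0],"turn": 0.11}
    - {"xyz": [-0.003,-0.001,0],"turn": 0.11}
    - {"xyz": [-0.003,-0.001,0],"turn": 0.11}
    - {"xyz": [-0.003,-0.001,0],"turn": 0.11}

```text
clock: 5.03
tcp_pos: [0.5437, -0.0268, 0.2943]
orientation: [2.945, 1.092, 0.0]
contact_force: [0.1, -0.6, -0.9]
grip_width: 0.0177
```

Call:
apply_moves:
  deltas:
    - {"xyz": [-0.002,-0.001,0],"turn": 0.11}
    - {"xyz": [-0.002,-0.001,0],"turn": 0.11}
    - {"xyz": [-0.002,-0.001,0],"turn": 0.11}
    - {"xyz": [-0.001,-0.001,0],"turn": 0.11}
    - {"xyz": [-0.001,-0.001,0],"turn": 0.11}
    - {"xyz": [0,-0.001,0],"turn": 0.11}
    - {"xyz": [0,-0.001,0],"turn": 0.11}
    - {"xyz": [0,-0.001,0],"turn": 0.1}
    - {"xyz": [0,0,0],"turn": 0}
    - {"xyz": [0,0,0],"turn": 0}

```text
clock: 5.87
tcp_pos: [0.5359, -0.0349, 0.294]
orientation: [2.221, 2.222, 0.0]
contact_force: [0.6, -0.5, -0.4]
grip_width: 0.0179
```

```bash
python3 - <<'E'
from h import *
o=readout.get_obs();print(o['clock'],o['tcp_pos'],o['orientation'],o['contact_force'],o['grip_width'],o['joints'].round(2))
w=o['orientation'];print('yaw',np.degrees(2*np.arctan2(w[1],w[0])))
cm=camera_model('wrist')
img=grab_frame('wrist');save('w4.png',cv2.resize(img,(800,600)))
H=hsv(img);h,s,v=[H[:,:,i].astype(int) for i in range(3)]
b=(s<70)&(abs(h-112)<12)&(v>120)
for q in rects(img,b,cm,o['tcp_pos'][2]-.1645,60): print('blade',q)
for q in rects(img,b,cm,.0305,60): print('lip',q)
img=grab_frame('side');save('s4.png',cv2.resize(img[100:310,120:400],None,fx=2.8,fy=2.8))
E
```

```text
5.8667 [ 0.53590999 -0.03488887  0.29401537] [2.22073669e+00 2.22194741e+00 4.97313607e-05] [ 0.59760379 -0.54831494 -0.44127954] 0.01793576493411663 [ 0.47  0.47 -0.66  1.95  0.38  0.84 -0.39]
yaw 90.03122844693847
blade {'px': (411, 142), 'c': (611.0, 24.8), 'wh': (20.5, 8.2), 'ang': 5.3}
blade {'px': (256, 126), 'c': (534.7, 26.7), 'wh': (87.4, 18.3), 'ang': 89.9}
blade {'px': (255, 16), 'c': (534.5, 78.9), 'wh': (68.9, 4.6), 'ang': -0.0}
lip {'px': (411, 142), 'c': (667.3, 13.5), 'wh': (35.8, 14.3), 'ang': 5.3}
lip {'px': (256, 126), 'c': (534.4, 16.7), 'wh': (152.1, 31.8), 'ang': 89.9}
lip {'px': (255, 16), 'c': (534.2, 107.6), 'wh': (120.0, 8.0), 'ang': -0.0}
```

View pics/w4.png

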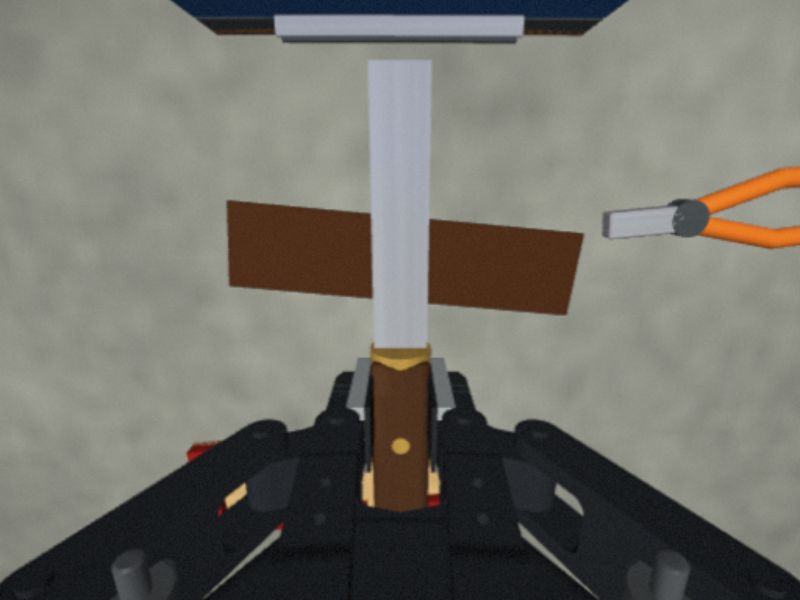

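View pics/s4.png

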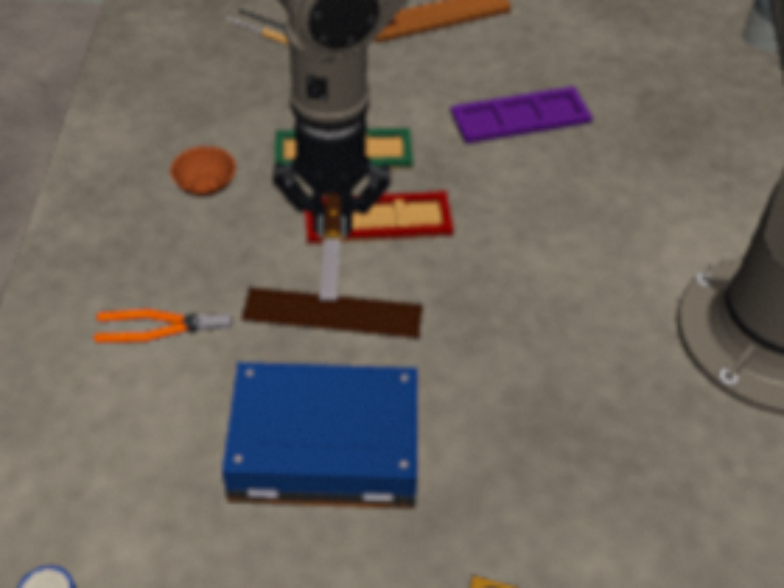

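Call:
apply_moves:
  deltas:
    - {"xyz": [0,0.004,-0.02],"turn": 0}
    - {"xyz": [0,0.004,-0.025],"turn": 0}
    - {"xyz": [0,0.004,-0.025],"turn": 0}
    - {"xyz": [0,0.004,-0.018],"turn": 0}
    - {"xyz": [0,0.004,-0.01],"turn": 0}
    - {"xyz": [0,0.003,-0.006],"turn": 0}
    - {"xyz": [0,0,0],"turn": 0}
    - {"xyz": [0,0,0],"turn": 0}
    - {"xyz": [0,0,0],"turn": 0}

```text
clock: 6.72
tcp_pos: [0.5366, -0.0117, 0.1908]
orientation: [2.217, 2.224, 0.002]
contact_force: [1.2, 0.6, -1.1]
grip_width: 0.0176
```

```bash
python3 - <<'E'
from h import *
o=readout.get_obs();print(o['clock'],o['tcp_pos'],o['contact_force'],o['grip_width'])
cm=camera_model('wrist')
img=grab_frame('wrist');save('w5.png',cv2.resize(img,(800,600)))
H=hsv(img);h,s,v=[H[:,:,i].astype(int) for i in range(3)]
b=(s<70)&(abs(h-112)<12)&(v>120)
for q in rects(img,b,cm,o['tcp_pos'][2]-.1645,60): print('blade',q)
for q in rects(img,b,cm,.0305,60): print('lip',q)
img=grab_frame('side');save('s5.png',cv2.resize(img[200:310,170:330],None,fx=4.8,fy=4.8,interpolation=cv2.INTER_CUBIC))
E
```

```text
6.7167 [ 0.53663344 -0.01170887  0.19075889] [ 1.18064788  0.6373563  -1.12075139] 0.01759959906759639
blade {'px': (489, 204), 'c': (658.8, 17.0), 'wh': (26.0, 15.4), 'ang': 5.4}
blade {'px': (256, 126), 'c': (535.6, 49.8), 'wh': (87.4, 18.1), 'ang': -89.6}
blade {'px': (258, 4), 'c': (534.2, 106.3), 'wh': (123.9, 3.8), 'ang': 0.2}
lip {'px': (489, 204), 'c': (654.9, 18.5), 'wh': (25.2, 14.9), 'ang': 5.4}
lip {'px': (256, 126), 'c': (535.6, 50.3), 'wh': (84.6, 17.5), 'ang': -89.6}
lip {'px': (258, 4), 'c': (534.2, 104.9), 'wh': (120.0, 3.6), 'ang': 0.2}
```

View pics/w5.png

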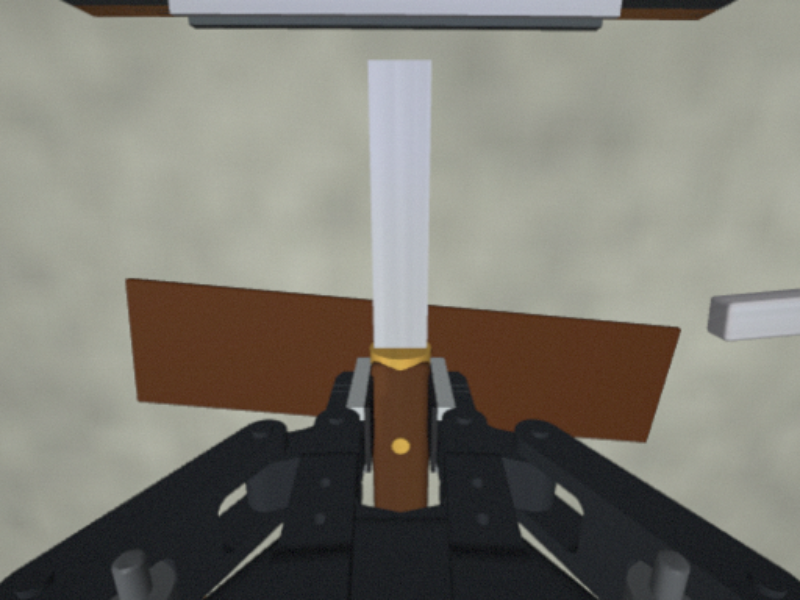

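Call:
apply_moves:
  deltas:
    - {"xyz": [-0.001,0.002,-0.0015],"turn": 0}
    - {"xyz": [0,0.003,0],"turn": 0}
    - {"xyz": [0,0.003,0],"turn": 0}
    - {"xyz": [0,0.003,0],"turn": 0}
    - {"xyz": [0,0.003,0],"turn": 0}
    - {"xyz": [0,0.0015,0],"turn": 0}
    - {"xyz": [0,0,0],"turn": 0}
    - {"xyz": [0,0,0],"turn": 0}

```text
clock: 7.48
tcp_pos: [0.535, 0.004, 0.1882]
orientation: [-2.217, -2.226, 0.0]
contact_force: [0.3, -0.7, -0.8]
grip_width: 0.0177
```

```bash
python3 - <<'E'
from h import *
o=readout.get_obs();print(o['clock'],o['tcp_pos'],o['contact_force'],o['moment'],o['grip_width'])
img=grab_frame('wrist');save('w6.png',cv2.resize(img[:200],(800,312)))
img=grab_frame('side');save('s6.png',cv2.resize(img[200:310,170:330],None,fx=4.8,fy=4.8,interpolation=cv2.INTER_CUBIC))
yh,zh=.2494,.027;r=.138
p=None
for th in np.arange(0,1.25,.05):
    t=np.array([yh-r*np.cos(th)-.1053,zh+r*np.sin(th)+.1655])
    print(round(th,2),t.round(4),None if p is None else (t-p).round(4));p=t
E
```

```text
7.4833 [0.53502557 0.0040074  0.18818535] [ 0.3251598  -0.66152346 -0.77125161] [ 0.00403437 -0.00644752  0.04625973] 0.017733793782751226
0.0 [0.0061 0.1925] None
0.05 [0.0063 0.1994] [0.0002 0.0069]
0.1 [0.0068 0.2063] [0.0005 0.0069]
0.15 [0.0076 0.2131] [0.0009 0.0068]
0.2 [0.0089 0.2199] [0.0012 0.0068]
0.25 [0.0104 0.2266] [0.0015 0.0067]
0.3 [0.0123 0.2333] [0.0019 0.0066]
0.35 [0.0145 0.2398] [0.0022 0.0065]
0.4 [0.017  0.2462] [0.0025 0.0064]
0.45 [0.0198 0.2525] [0.0028 0.0063]
0.5 [0.023  0.2587] [0.0032 0.0061]
0.55 [0.0265 0.2646] [0.0035 0.006 ]
0.6 [0.0302 0.2704] [0.0038 0.0058]
0.65 [0.0342 0.276 ] [0.004  0.0056]
0.7 [0.0386 0.2814] [0.0043 0.0054]
0.75 [0.0431 0.2866] [0.0046 0.0052]
0.8 [0.048  0.2915] [0.0048 0.0049]
0.85 [0.053  0.2962] [0.0051 0.0047]
0.9 [0.0583 0.3006] [0.0053 0.0044]
0.95 [0.0638 0.3048] [0.0055 0.0042]
1.0 [0.0695 0.3086] [0.0057 0.0039]
1.05 [0.0754 0.3122] [0.0059 0.0036]
1.1 [0.0815 0.3155] [0.0061 0.0033]
1.15 [0.0877 0.3185] [0.0062 0.003 ]
1.2 [0.0941 0.3211] [0.0064 0.0027]
```

View pics/w6.png

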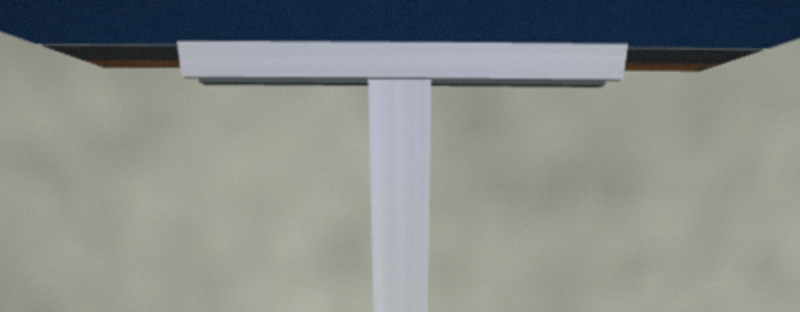

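View pics/s6.png

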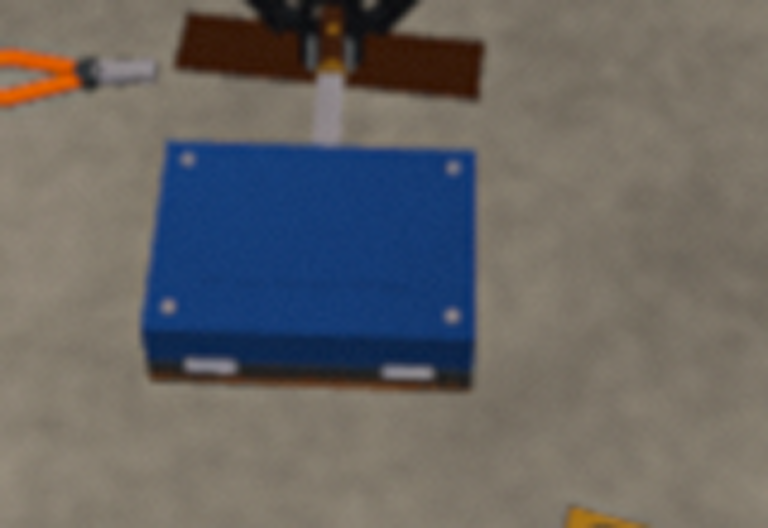

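The blade is under the lip, with its edges hidden from ~y=80 px up, and no contact force. I'll lift.

Call:
apply_moves:
  deltas:
    - {"xyz": [0,0.0005,0.003],"turn": 0}
    - {"xyz": [0,0,0.003],"turn": 0}
    - {"xyz": [0,0,0.004],"turn": 0}
    - {"xyz": [0,0.001,0.005],"turn": 0}
    - {"xyz": [0,0.001,0.005],"turn": 0}
    - {"xyz": [0,0.001,0.006],"turn": 0}
    - {"xyz": [0,0.001,0.006],"turn": 0}
    - {"xyz": [0,0.001,0.006],"turn": 0}
    - {"xyz": [0,0,0],"turn": 0}

```text
clock: 8.33
tcp_pos: [0.5354, 0.0099, 0.2276]
orientation: [2.216, 2.226, 0.002]
contact_force: [0.1, -0.1, -1.7]
grip_width: 0.0178
```

```bash
python3 - <<'E'
from h import *
o=readout.get_obs();print(o['clock'],o['tcp_pos'],o['contact_force'],o['moment'],o['grip_width'])
img=grab_frame('wrist');a=cv2.resize(img,(533,400))
img=grab_frame('side');b=cv2.resize(img[190:310,190:300],None,fx=2,fy=2,interpolation=cv2.INTER_CUBIC)
c=np.zeros((400,800,3),np.uint8);c[:,:533]=a;c[:b.shape[0],560:560+b.shape[1]]=b;save('w7.png',c)
E
```

```text
8.3333 [0.53537914 0.00988506 0.22761667] [ 0.12439095 -0.06544573 -1.68958864] [-0.09971932 -0.00362264  0.04538303] 0.01777517707469907
```

View pics/w7.png

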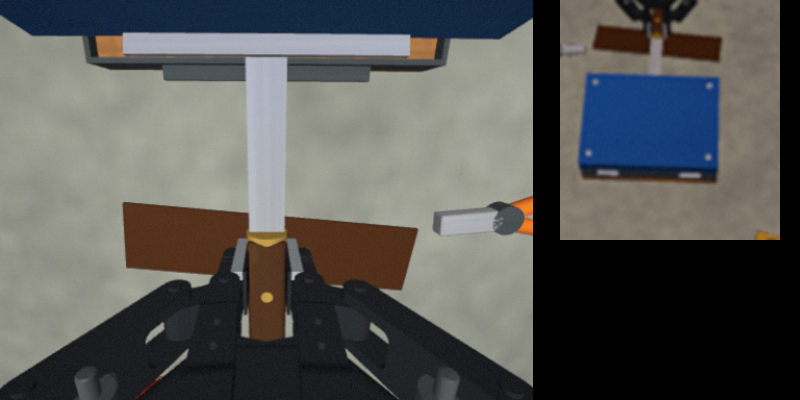

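The lid is rising (≈0.26 rad) and the knife is steady. I'll continue along the arc.

Call:
apply_moves:
  deltas:
    - {"xyz": [0,0.0022,0.006],"turn": 0}
    - {"xyz": [0,0.0022,0.0065],"turn": 0}
    - {"xyz": [0,0.0025,0.0064],"turn": 0}
    - {"xyz": [0,0.0028,0.0063],"turn": 0}
    - {"xyz": [0,0.0032,0.0061],"turn": 0}
    - {"xyz": [0,0.0035,0.006],"turn": 0}
    - {"xyz": [0,0.0038,0.0058],"turn": 0}
    - {"xyz": [0,0.004,0.0056],"turn": 0}
    - {"xyz": [0,0.0043,0.0054],"turn": 0}
    - {"xyz": [0,0.0046,0.0052],"turn": 0}
    - {"xyz": [0,0.0048,0.0049],"turn": 0}
    - {"xyz": [0,0,0],"turn": 0}

```text
clock: 9.43
tcp_pos: [0.5353, 0.049, 0.2916]
orientation: [2.215, 2.227, 0.004]
contact_force: [0.4, 0.7, -1.4]
grip_width: 0.0178
```

```bash
cat >> h.py <<'E'
def combo(name,box=(170,310,180,310)):
    a=cv2.resize(grab_frame('wrist'),(533,400))
    y0,y1,x0,x1=box
    b=grab_frame('side')[y0:y1,x0:x1];b=cv2.resize(b,(260,int(260*b.shape[0]/b.shape[1])),interpolation=cv2.INTER_CUBIC)[:400]
    c=np.zeros((400,800,3),np.uint8);c[:,:533]=a;c[:b.shape[0],540:800]=b;save(name,c)
def st():
    o=readout.get_obs();w=o['orientation'];print(round(o['clock'],2),o['tcp_pos'].round(4),'yaw',round(np.degrees(2*np.arctan2(w[1],w[0])),2),'F',o['contact_force'].round(1),'w',o['grip_width'].round(4));return o
E
python3 - <<'E'
from h import *
st();combo('w8.png')
E
```

```text
Traceback (most recent call last):
  File "h.py", line 38, in st
    o=readout.get_obs();w=o['orientation'];print(round(o['clock'],2),o['tcp_pos'].round(4),'yaw',round(np.degrees(2*np.arctan2(w[1],w[0])),2),'F',o['contact_force'].round(1),'w',o['grip_width'].round(4));return o
                                                                                                                                                                                  ^^^^^^^^^^^^^^^^^^^^^
AttributeError: 'float' object has no attribute 'round'
```

```bash
sed -i "s/o\['grip_width'\].round(4)/round(o['grip_width'],4)/" h.py
python3 - <<'E'
from h import *
st();combo('w8.png')
E
```

```text
9.43 [0.5353 0.049  0.2916] yaw 90.32 F [ 0.4  0.7 -1.4] w 0.0178
```

View pics/w8.png

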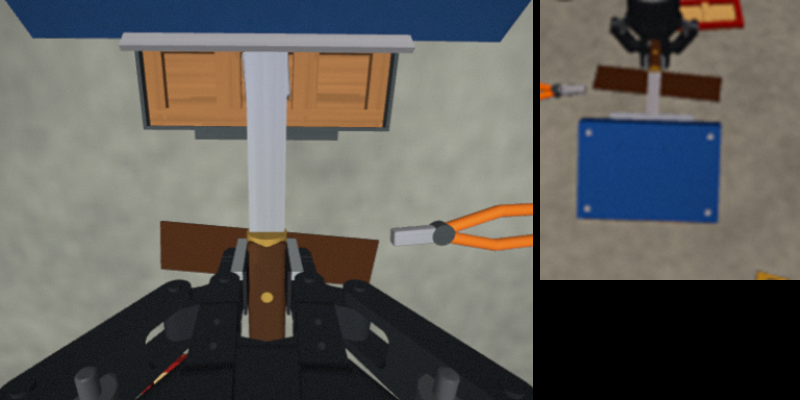

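Call:
apply_moves:
  deltas:
    - {"xyz": [0,0.0051,0.0047],"turn": 0}
    - {"xyz": [0,0.0053,0.0044],"turn": 0}
    - {"xyz": [0,0.0055,0.0042],"turn": 0}
    - {"xyz": [0,0.0057,0.0039],"turn": 0}
    - {"xyz": [0,0.0059,0.0036],"turn": 0}
    - {"xyz": [0,0.0061,0.0033],"turn": 0}
    - {"xyz": [0,0.0062,0.003],"turn": 0}
    - {"xyz": [0,0.0064,0.0027],"turn": 0}
    - {"xyz": [0,0.0065,0.0022],"turn": 0}
    - {"xyz": [0,0.0066,0.0018],"turn": 0}
    - {"xyz": [0,0.0067,0.0014],"turn": 0}
    - {"xyz": [0,0,0],"turn": 0}

```text
clock: 10.53
tcp_pos: [0.5351, 0.1153, 0.3262]
orientation: [-2.215, -2.228, -0.003]
contact_force: [0.3, 0.6, -0.9]
grip_width: 0.0179
```

```bash
python3 - <<'E'
from h import *
st();combo('w9.png')
E
```

```text
10.53 [0.5351 0.1153 0.3262] yaw -269.66 F [ 0.3  0.6 -0.9] w 0.0179
```

View pics/w9.png

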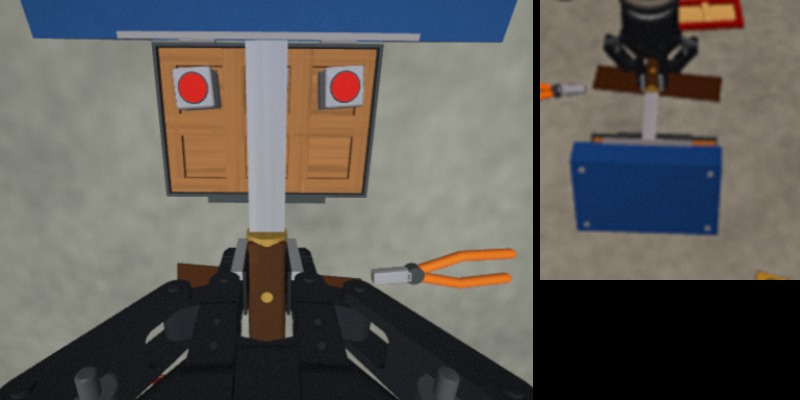

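The lid is at ≈1.36 rad, and two red dies show in the far pocket row. I'll lower the tip and push inside the pan to the stop.

Call:
apply_moves:
  deltas:
    - {"xyz": [0,-0.003,-0.008],"turn": 0}
    - {"xyz": [0,0,-0.01],"turn": 0}
    - {"xyz": [0,0,-0.01],"turn": 0}
    - {"xyz": [0,0.005,-0.01],"turn": 0}
    - {"xyz": [0,0.01,0],"turn": 0}
    - {"xyz": [0,0.01,0],"turn": 0}
    - {"xyz": [0,0.01,0],"turn": 0}
    - {"xyz": [0,0.008,0],"turn": 0}
    - {"xyz": [0,0.008,0],"turn": 0}
    - {"xyz": [0,0.008,0],"turn": 0}
    - {"xyz": [0,0.008,0],"turn": 0}
    - {"xyz": [0,0,0],"turn": 0}

```text
clock: 11.63
tcp_pos: [0.5348, 0.1793, 0.2879]
orientation: [-2.214, -2.228, -0.002]
contact_force: [-0.2, 0.2, -1.3]
grip_width: 0.0174
```

```bash
python3 - <<'E'
from h import *
st();combo('w10.png')
E
```

```text
11.63 [0.5348 0.1793 0.2879] yaw -269.66 F [-0.2  0.2 -1.3] w 0.0174
```

View pics/w10.png

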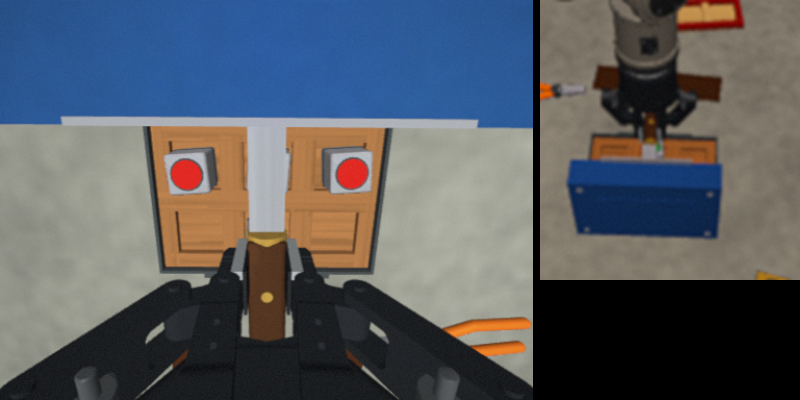

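Call:
apply_moves:
  deltas:
    - {"xyz": [0,0.007,0],"turn": 0}
    - {"xyz": [0,0.007,0],"turn": 0}
    - {"xyz": [0,0.007,0],"turn": 0}
    - {"xyz": [0,0.007,0],"turn": 0}
    - {"xyz": [0,0.006,0],"turn": 0}
    - {"xyz": [0,0.005,0],"turn": 0}
    - {"xyz": [0,0,0],"turn": 0}

```text
clock: 12.32
tcp_pos: [0.5348, 0.2181, 0.2879]
orientation: [-2.214, -2.227, -0.002]
contact_force: [-0.3, 0.7, -1.5]
grip_width: 0.0177
```

```bash
python3 - <<'E'
from h import *
st();combo('w11.png')
E
```

```text
12.32 [0.5348 0.2181 0.2879] yaw -269.66 F [-0.3  0.7 -1.5] w 0.0177
```

View pics/w11.png

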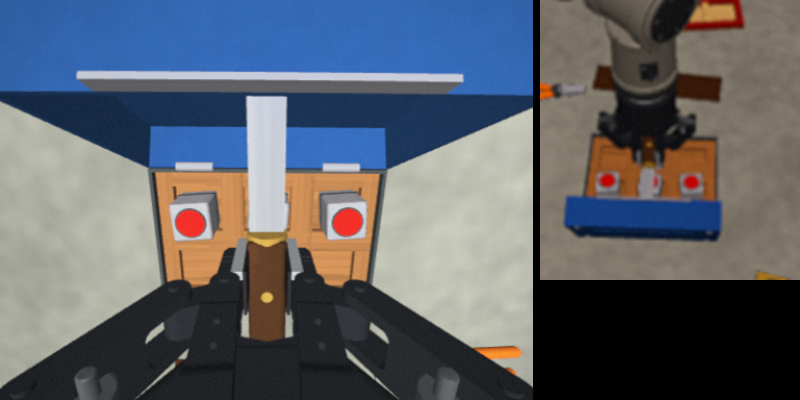

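Call:
apply_moves:
  deltas:
    - {"xyz": [0,0.003,0],"turn": 0}
    - {"xyz": [0,0.002,0],"turn": 0}
    - {"xyz": [0,0,0],"turn": 0}

```text
clock: 12.67
tcp_pos: [0.535, 0.2215, 0.2876]
orientation: [-2.217, -2.226, -0.0]
contact_force: [-0.2, -0.9, -1.0]
grip_width: 0.0177
```

Call:
apply_moves:
  deltas:
    - {"xyz": [0,-0.015,0],"turn": 0}
    - {"xyz": [0,-0.035,0],"turn": 0}
    - {"xyz": [0,-0.038,0],"turn": 0}
    - {"xyz": [-0.001,-0.038,0],"turn": 0}
    - {"xyz": [-0.001,-0.038,0],"turn": -0.06}
    - {"xyz": [-0.001,-0.03,0],"turn": -0.11}
    - {"xyz": [-0.001,-0.02,0],"turn": -0.115}
    - {"xyz": [-0.001,-0.012,0],"turn": -0.115}
    - {"xyz": [-0.001,-0.0076,0],"turn": -0.115}
    - {"xyz": [-0.001,0,0],"turn": -0.115}
    - {"xyz": [-0.001,0,0],"turn": -0.115}
    - {"xyz": [0,0,0],"turn": -0.115}

```text
clock: 13.67
tcp_pos: [0.5269, -0.0126, 0.2877]
orientation: [-2.947, -1.09, -0.0]
contact_force: [-0.4, -0.5, -1.0]
grip_width: 0.0176
```

Call:
apply_moves:
  deltas:
    - {"xyz": [0,0,-0.01],"turn": -0.115}
    - {"xyz": [0,0,-0.01],"turn": -0.115}
    - {"xyz": [0,0,-0.01],"turn": -0.115}
    - {"xyz": [0,0,-0.01],"turn": -0.115}
    - {"xyz": [0,0,-0.01],"turn": -0.115}
    - {"xyz": [0,0,-0.01],"turn": -0.115}
    - {"xyz": [0,0,-0.01],"turn": -0.115}
    - {"xyz": [0,0,0],"turn": 0}
    - {"xyz": [0,0,0],"turn": 0}

```text
clock: 14.42
tcp_pos: [0.5269, -0.0121, 0.2174]
orientation: [3.138, -0.136, -0.001]
contact_force: [0.5, -0.1, -1.5]
grip_width: 0.018
```

```bash
python3 - <<'E'
from h import *
st();cm=camera_model('wrist');img=grab_frame('wrist')
save('w12.png',cv2.resize(img,(800,600)))
save('t12.png',cv2.resize(grab_frame('top')[100:260,140:400],None,fx=3,fy=3,interpolation=cv2.INTER_CUBIC))
E
```

```text
14.42 [ 0.5269 -0.0121  0.2174] yaw -4.95 F [ 0.5 -0.1 -1.5] w 0.018
```

View pics/w12.png

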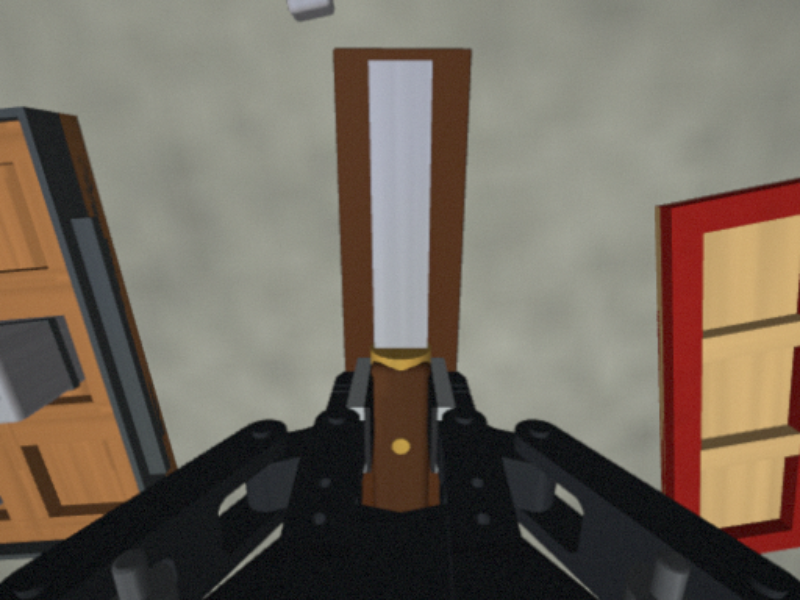

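View pics/t12.png

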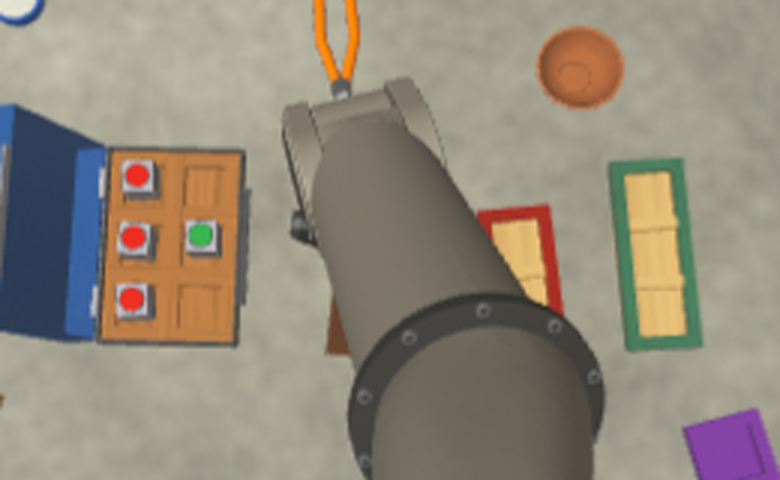

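The top view shows the lid fully back, three red dies in the far row and one green die in the near middle pocket, so four in all. The knife is centred over the mat, and I'll set it down.

Call:
apply_moves:
  deltas:
    - {"xyz": [0,0,-0.012],"turn": 0}
    - {"xyz": [0,0,-0.012],"turn": 0}
    - {"xyz": [0,0,-0.008],"turn": 0}
    - {"xyz": [0,0,-0.004],"turn": 0}
    - {"xyz": [0,0,-0.001],"turn": 0}
    - {"xyz": [0,0,0],"turn": 0}
    - {"xyz": [0,0,0],"turn": 0}

```text
clock: 15.1
tcp_pos: [0.527, -0.0123, 0.1802]
orientation: [-3.138, 0.141, 0.001]
contact_force: [0.6, 0.7, -1.9]
grip_width: 0.0181
```

Call:
apply_moves:
  deltas:
    - {"xyz": [0,0,-0.001],"turn": 0}
    - {"xyz": [0,0,0],"turn": 0}

```text
clock: 15.27
tcp_pos: [0.5272, -0.0124, 0.1796]
orientation: [-3.138, 0.142, -0.001]
contact_force: [0.0, 0.8, -1.0]
grip_width: 0.018
```

Call:
apply_moves:
  deltas:
    - {"xyz": [0,0,0],"turn": 0}
    - {"xyz": [0,0,0],"turn": 0}
    - {"xyz": [0,0,0],"turn": 0}
    - {"xyz": [0,0,0],"turn": 0}
  claw: -0.2

```text
clock: 15.6
tcp_pos: [0.5271, -0.0123, 0.1797]
orientation: [-3.138, 0.142, -0.0]
contact_force: [0.2, -1.2, -1.1]
grip_width: 0.0509
```

Call:
apply_moves:
  deltas:
    - {"xyz": [0,0,0.02],"turn": 0}
    - {"xyz": [0,0,0.035],"turn": 0}
    - {"xyz": [0,0,0.04],"turn": 0}
    - {"xyz": [0,0,0.04],"turn": 0}
    - {"xyz": [-0.02,0.02,0.03],"turn": 0}
    - {"xyz": [-0.02,0.03,0.03],"turn": 0}
    - {"xyz": [-0.02,0.03,0.01],"turn": 0}
    - {"xyz": [0,0.03,0],"turn": 0}
    - {"xyz": [0,0,0],"turn": 0}
    - {"xyz": [0,0,0],"turn": 0}

```text
clock: 16.43
tcp_pos: [0.4689, 0.096, 0.3818]
orientation: [-3.138, 0.135, -0.002]
contact_force: [0.5, -0.5, 0.7]
grip_width: 0.0513
```

```bash
python3 - <<'E'
from h import *
import pickle
st();cm=camera_model('wrist');img=grab_frame('wrist');np.save('w13.npy',img);pickle.dump(cm,open('w13.pkl','wb'))
save('w13.png',cv2.resize(img,(800,600)))
E
```

```text
16.43 [0.4689 0.096  0.3818] yaw 355.06 F [ 0.5 -0.5  0.7] w 0.0513
```

View pics/w13.png

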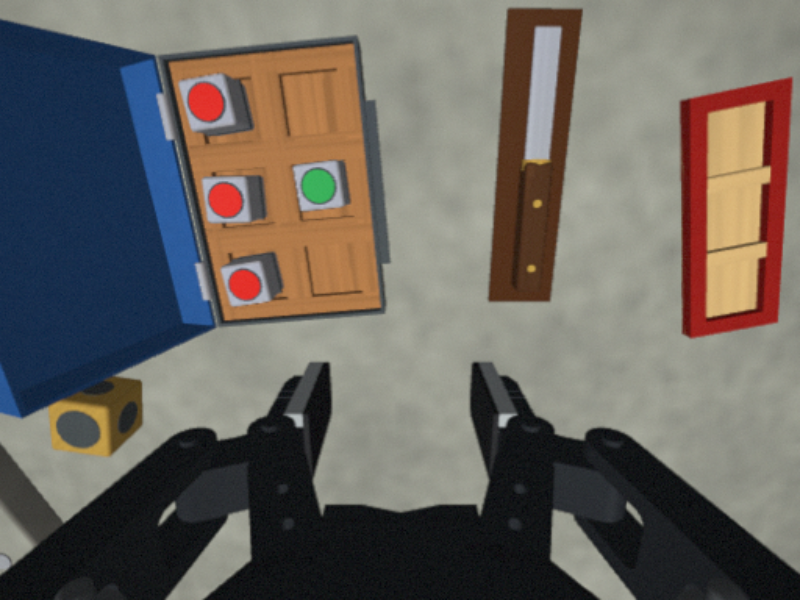

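The knife is back on the mat, with both ends inside its outline. I'll measure the four tags (green (318,186); red (206,102), (225,200), (245,284)) on the plane z=50 mm.

```bash
cat >> h.py <<'E'
def tags(img,cm,z):
    H=hsv(img);h,s,v=[H[:,:,i].astype(int) for i in range(3)]
    out=[]
    for nm,m in (('G',(abs(h-68)<14)&(s>120)&(v>110)),('R',((h<6)|(h>174))&(s>180)&(v>170))):
        n,l,stt,c=cv2.connectedComponentsWithStats(m.astype(np.uint8))
        for i in range(1,n):
            if stt[i,4]<60: continue
            P=plane(cm,*c[i],z)*1000
            # top face: bright low-sat pixels around + tag
            A=stt[i,4]; rad=np.sqrt(A/np.pi)
            # size check
            e=(np.linalg.norm(plane(cm,c[i][0]+rad,c[i][1],z)-plane(cm,c[i][0]-rad,c[i][1],z))*1000)
            w=(s<40)&(v>170)|(l==i)
            w=cv2.morphologyEx(w.astype(np.uint8),cv2.MORPH_CLOSE,np.ones((3,3)))
            yy,xx=np.ogrid[:w.shape[0],:w.shape[1]]
            w=w*(((xx-c[i][0])**2+(yy-c[i][1])**2)<(rad*2.3)**2)
            n2,l2,s2,c2=cv2.connectedComponentsWithStats(w.astype(np.uint8))
            k=l2[int(c[i][1]),int(c[i][0])]
            rr=rects(img,l2==k,cm,z,10)
            out.append((nm,c[i].round(0),P[:2].round(1),'dia',round(e,1),'face',rr[0]['c'],rr[0]['wh'],rr[0]['ang'] if rr else None))
    return out
E
python3 - <<'E'
from h import *
import pickle
img=np.load('w13.npy');cm=pickle.load(open('w13.pkl','rb'))
for t in tags(img,cm,.05): print(*t)
img=grab_frame('top');cm=camera_model('top')
for t in tags(img,cm,.05): print(*t[:5])
E
```

```text
G [203. 119.] [538.7 147.2] dia 22.9 face (538.3, 147.1) (29.5, 28.9) 1.7
R [131.  65.] [597.8 212.9] dia 22.9 face (597.4, 212.8) (29.5, 29.1) 3.2
R [144. 128.] [535.  213.1] dia 22.1 face (534.9, 212.8) (29.1, 28.7) 85.0
R [156. 182.] [473.8 211.4] dia 21.3 face (473.6, 211.2) (30.0, 29.0) 3.9
```

Each tag measures about 22 mm, and the dies sit within their pocket slack. Green die first: jaws along y, opening 44 mm.

Call:
apply_moves:
  deltas:
    - {"xyz": [0.014,0.01,-0.01],"turn": 0.05}
    - {"xyz": [0.014,0.01,-0.02],"turn": 0.05}
    - {"xyz": [0.014,0.01,-0.025],"turn": 0.016}
    - {"xyz": [0.014,0.01,-0.025],"turn": 0}
    - {"xyz": [0.0136,0.012,-0.03],"turn": 0}
    - {"xyz": [0,0,-0.025],"turn": 0}
    - {"xyz": [0,0,-0.01],"turn": 0}
    - {"xyz": [0,0,0],"turn": 0}
    - {"xyz": [0,0,0],"turn": 0}
  claw: -0.03
  squeeze: 60

```text
clock: 17.28
tcp_pos: [0.5389, 0.1452, 0.2362]
orientation: [3.14, 0.038, -0.002]
contact_force: [0.0, -0.2, -0.2]
grip_width: 0.044
```

```bash
python3 - <<'E'
from h import *
st();cm=camera_model('wrist');img=grab_frame('wrist')
save('w14.png',cv2.resize(img,(800,600)))
for t in tags(img,cm,.05): print(*t)
E
```

```text
17.28 [0.5389 0.1452 0.2362] yaw 1.39 F [ 0.  -0.2 -0.2] w 0.044
G [253. 233.] [538.3 147.1] dia 21.6 face (538.7, 147.8) (29.9, 29.1) 2.5
R [138. 134.] [597.7 213.1] dia 22.6 face (597.4, 212.7) (30.1, 29.3) 4.2
R [149. 236.] [534.6 213.2] dia 21.3 face (535.3, 212.9) (30.1, 29.1) -4.2
```

View pics/w14.png

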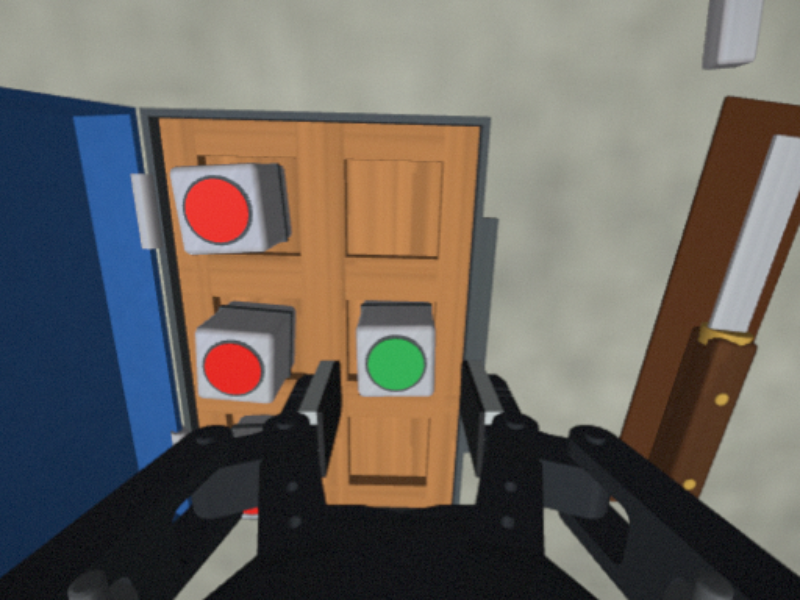

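Green tag at (396,362) fits between the jaws. I'll correct +2 mm in y and descend.

Call:
apply_moves:
  deltas:
    - {"xyz": [0,0.002,-0.012],"turn": 0.01}
    - {"xyz": [0,0,-0.014],"turn": 0}
    - {"xyz": [0,0,-0.01],"turn": 0}
    - {"xyz": [0,0,-0.004],"turn": 0}
    - {"xyz": [0,0,0],"turn": 0}
    - {"xyz": [0,0,0],"turn": 0}

```text
clock: 17.83
tcp_pos: [0.5389, 0.1483, 0.1964]
orientation: [3.141, 0.056, 0.0]
contact_force: [-0.6, 0.5, 0.6]
grip_width: 0.0441
```

Call:
apply_moves:
  deltas:
    - {"xyz": [0,0,0],"turn": 0}
    - {"xyz": [0,0,0],"turn": 0}
    - {"xyz": [0,0,0],"turn": 0}
    - {"xyz": [0,0,0],"turn": 0}
    - {"xyz": [0,0,0],"turn": 0}
  claw: 1
  squeeze: 60

```text
clock: 18.25
tcp_pos: [0.5393, 0.1483, 0.1971]
orientation: [-3.141, -0.056, -0.002]
contact_force: [-1.0, -1.8, 6.6]
grip_width: 0.0307
```

Call:
apply_moves:
  deltas:
    - {"xyz": [0,0,0.01],"turn": 0}
    - {"xyz": [0,0,0.025],"turn": 0}
    - {"xyz": [0,0,0.035],"turn": 0}
    - {"xyz": [0,-0.01,0.03],"turn": 0}
    - {"xyz": [0,-0.036,0.01],"turn": 0.036}
    - {"xyz": [0,-0.038,0],"turn": 0}
    - {"xyz": [0,-0.038,0],"turn": 0}
    - {"xyz": [0,-0.038,0],"turn": 0}
    - {"xyz": [0,-0.038,0],"turn": 0}
    - {"xyz": [0,-0.038,0],"turn": 0}
    - {"xyz": [0,-0.038,0],"turn": 0}
    - {"xyz": [0,-0.038,0],"turn": 0}

```text
clock: 19.25
tcp_pos: [0.538, -0.1653, 0.3064]
orientation: [-3.139, -0.113, 0.001]
contact_force: [1.4, -0.8, -4.7]
grip_width: 0.0311
```

Call:
apply_moves:
  deltas:
    - {"xyz": [-0.001,-0.038,0],"turn": 0}
    - {"xyz": [-0.001,-0.038,0],"turn": 0}
    - {"xyz": [0,-0.03,0],"turn": 0}
    - {"xyz": [0,0,0],"turn": 0}
    - {"xyz": [0,0,0],"turn": 0}

```text
clock: 19.67
tcp_pos: [0.5357, -0.2721, 0.3059]
orientation: [3.14, 0.105, -0.002]
contact_force: [0.6, 1.9, -4.1]
grip_width: 0.031
```

```bash
python3 - <<'E'
from h import *
st();cm=camera_model('wrist');img=grab_frame('wrist')
save('w15.png',cv2.resize(img,(800,600)))
H=hsv(img);h,s,v=[H[:,:,i].astype(int) for i in range(3)]
for q in rects(img,(abs(h-75)<20)&(s>90)&(v>50)&(v<150),cm,.012,100): print(q)
for q in rects(img,((h<6)|(h>174))&(s>150),cm,.012,100): print(q)
a=grab_frame('top');cm=camera_model('top');H=hsv(a);h,s,v=[H[:,:,i].astype(int) for i in range(3)]
for q in rects(a,(abs(h-75)<20)&(s>70)&(v>40)&(v<150),cm,.012,100): print('top',q)
E
```

```text
19.67 [ 0.5357 -0.2721  0.3059] yaw 3.85 F [ 0.6  1.9 -4.1] w 0.031
{'px': (256, 269), 'c': (438.5, -278.3), 'wh': (51.6, 51.4), 'ang': -86.2}
{'px': (296, 146), 'c': (541.9, -306.0), 'wh': (183.9, 72.8), 'ang': 4.1}
{'px': (155, 188), 'c': (504.1, -174.0), 'wh': (155.9, 76.2), 'ang': 6.6}
top {'px': (359, 200), 'c': (499.2, -308.3), 'wh': (115.8, 72.7), 'ang': 4.3}
```

View pics/w15.png

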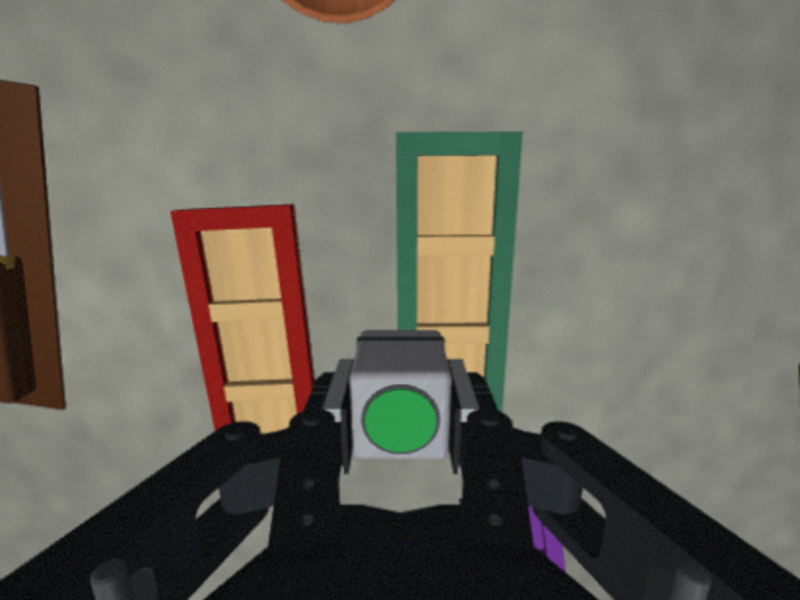

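The pass rack's far edge is at (397..521,132) px. The rack centre comes out at (536.8,-305.5) mm and agrees with the earlier fit within 2 mm. I'll place into the middle nest.

Call:
apply_moves:
  deltas:
    - {"xyz": [0.001,-0.017,-0.01],"turn": 0}
    - {"xyz": [0.001,-0.0165,-0.025],"turn": 0.004}
    - {"xyz": [0,0,-0.03],"turn": 0}
    - {"xyz": [0,0,-0.015],"turn": 0}
    - {"xyz": [0,0,-0.01],"turn": 0}
    - {"xyz": [0,0,0],"turn": 0}
    - {"xyz": [0,0,0],"turn": 0}

```text
clock: 20.35
tcp_pos: [0.5394, -0.3022, 0.2164]
orientation: [-3.139, -0.122, -0.0]
contact_force: [-0.3, 0.6, -3.4]
grip_width: 0.0312
```

```bash
python3 - <<'E'
from h import *
st();cm=camera_model('wrist');img=grab_frame('wrist')
save('w16.png',cv2.resize(img,(800,600)))
save('s16.png',cv2.resize(grab_frame('side')[110:210,190:320],None,fx=6,fy=6,interpolation=cv2.INTER_CUBIC))
E
```

```text
20.35 [ 0.5394 -0.3022  0.2164] yaw -355.55 F [-0.3  0.6 -3.4] w 0.0312
```

View pics/w16.png

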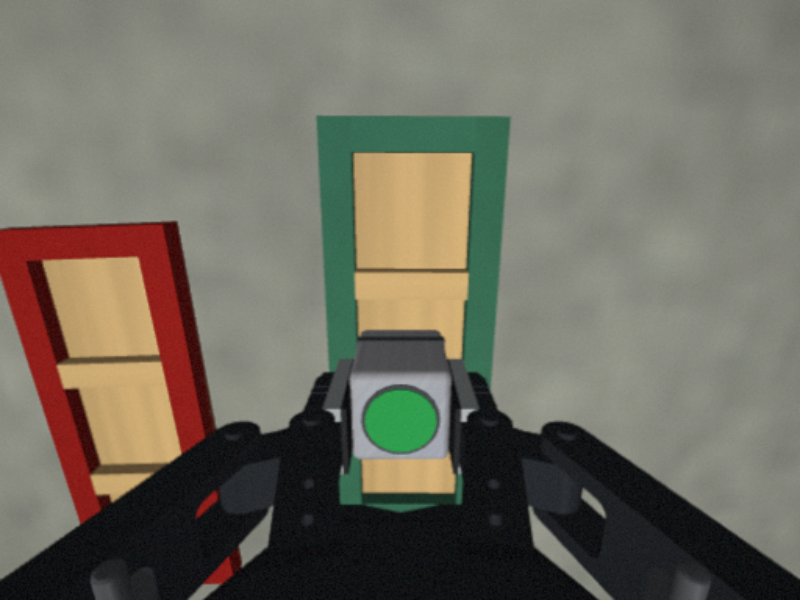

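View pics/s16.png

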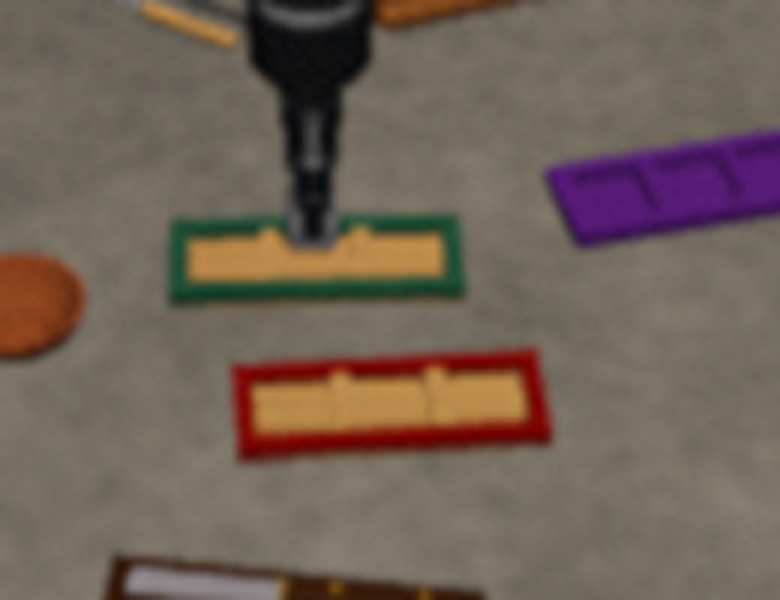

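Call:
apply_moves:
  deltas:
    - {"xyz": [-0.0018,-0.0033,-0.005],"turn": 0}
    - {"xyz": [0,0,-0.008],"turn": 0}
    - {"xyz": [0,0,-0.006],"turn": 0}
    - {"xyz": [0,0,-0.004],"turn": 0}
    - {"xyz": [0,0,-0.002],"turn": 0}
    - {"xyz": [0,0,0],"turn": 0}
    - {"xyz": [0,0,0],"turn": 0}

```text
clock: 21.03
tcp_pos: [0.5369, -0.3064, 0.1912]
orientation: [-3.139, -0.119, 0.001]
contact_force: [-1.1, 0.7, -0.5]
grip_width: 0.0312
```

Call:
apply_moves:
  deltas:
    - {"xyz": [0,0,-0.0005],"turn": 0}
    - {"xyz": [0,0,0],"turn": 0}
    - {"xyz": [0,0,0],"turn": 0}
    - {"xyz": [0,0,0],"turn": 0}
  claw: -0.03

```text
clock: 21.37
tcp_pos: [0.5374, -0.3066, 0.191]
orientation: [3.139, 0.119, 0.001]
contact_force: [-0.5, 0.1, 0.5]
grip_width: 0.0439
```

Call:
apply_moves:
  deltas:
    - {"xyz": [0,0,0.01],"turn": 0}
    - {"xyz": [0,0,0.03],"turn": 0}
    - {"xyz": [0,0,0.04],"turn": 0}
    - {"xyz": [-0.01,0.02,0.03],"turn": 0}
    - {"xyz": [-0.015,0.03,0.03],"turn": 0}
    - {"xyz": [-0.015,0.03,0.03],"turn": 0}
    - {"xyz": [-0.01,0.035,0.02],"turn": 0}
    - {"xyz": [0,0,0],"turn": 0}
    - {"xyz": [0,0,0],"turn": 0}

```text
clock: 22.12
tcp_pos: [0.4895, -0.194, 0.3788]
orientation: [3.137, 0.125, 0.006]
contact_force: [1.0, -0.7, -1.5]
grip_width: 0.0438
```

```bash
python3 - <<'E'
from h import *
st();cm=camera_model('wrist');img=grab_frame('wrist')
save('w17.png',cv2.resize(img,(800,600)))
for t in tags(img,cm,.044): print(*t)
H=hsv(img);h,s,v=[H[:,:,i].astype(int) for i in range(3)]
for q in rects(img,(abs(h-75)<20)&(s>90)&(v>50)&(v<150),cm,.012,100): print(q)
for q in rects(img,((h<6)|(h>174))&(s>150),cm,.012,100): print(q)
E
```

```text
22.12 [ 0.4895 -0.194   0.3788] yaw 4.55 F [ 1.  -0.7 -1.5] w 0.0438
G [359. 145.] [ 535.8 -306.6] dia 22.7 face (535.7, -305.4) (28.5, 26.7) -85.4
G [322. 171.] [ 503.2 -270.1] dia 20.9 face (502.7, -269.8) (47.1, 9.0) 3.6
G [370. 177.] [ 500.9 -326. ] dia 18.8 face (500.1, -325.5) (43.0, 9.5) 3.1
G [346. 209.] [ 458.7 -304.8] dia 14.8 face (458.6, -304.7) (32.8, 9.0) -85.5
{'px': (350, 132), 'c': (537.0, -305.4), 'wh': (192.6, 74.9), 'ang': 4.1}
{'px': (240, 166), 'c': (485.0, -174.7), 'wh': (192.8, 73.2), 'ang': 6.3}
```

View pics/w17.png

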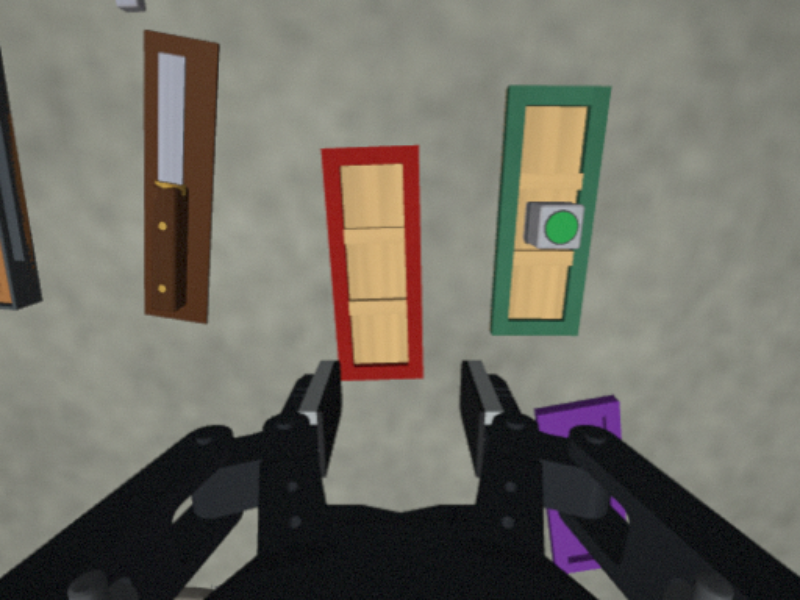

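The green die stands tag up in the middle nest at (536,-306), with the rack centre at (537,-305). The reject rack is at (485,-174.5), 6.3°. Next is the red die at (597.6,213).

Call:
apply_moves:
  deltas:
    - {"xyz": [0.009,0.036,0],"turn": 0}
    - {"xyz": [0.009,0.036,0],"turn": 0}
    - {"xyz": [0.009,0.036,0],"turn": 0}
    - {"xyz": [0.009,0.036,0],"turn": 0}
    - {"xyz": [0.009,0.036,0],"turn": 0}
    - {"xyz": [0.009,0.036,0],"turn": 0}
    - {"xyz": [0.009,0.036,0],"turn": 0}
    - {"xyz": [0.009,0.036,-0.01],"turn": 0}
    - {"xyz": [0.009,0.036,-0.02],"turn": 0}
    - {"xyz": [0.009,0.036,-0.02],"turn": 0}
    - {"xyz": [0.009,0.036,-0.02],"turn": 0}
    - {"xyz": [0.009,0.01,-0.02],"turn": 0}
  claw: -0.03

```text
clock: 23.17
tcp_pos: [0.5969, 0.2145, 0.2851]
orientation: [-3.135, -0.127, 0.001]
contact_force: [-0.2, 1.9, 0.9]
grip_width: 0.044
```

Call:
apply_moves:
  deltas:
    - {"xyz": [0,0,-0.02],"turn": 0}
    - {"xyz": [0,0,-0.02],"turn": 0}
    - {"xyz": [0,0,0],"turn": 0}
    - {"xyz": [0,0,0],"turn": 0}

```text
clock: 23.5
tcp_pos: [0.5972, 0.2074, 0.245]
orientation: [3.138, 0.116, -0.006]
contact_force: [0.5, -0.9, 0.6]
grip_width: 0.0439
```

```bash
python3 - <<'E'
from h import *
st();cm=camera_model('wrist');img=grab_frame('wrist')
save('w18.png',cv2.resize(img,(800,600)))
for t in tags(img,cm,.05): print(*t)
E
```

```text
23.5 [0.5972 0.2074 0.245 ] yaw 4.25 F [ 0.5 -0.9  0.6] w 0.0439
R [248. 225.] [597.3 212.8] dia 21.3 face (597.7, 213.5) (29.7, 29.4) -85.8
R [242. 304.] [534.3 212.9] dia 20.1 face (535.4, 213.3) (29.8, 29.4) 86.9
```

View pics/w18.png

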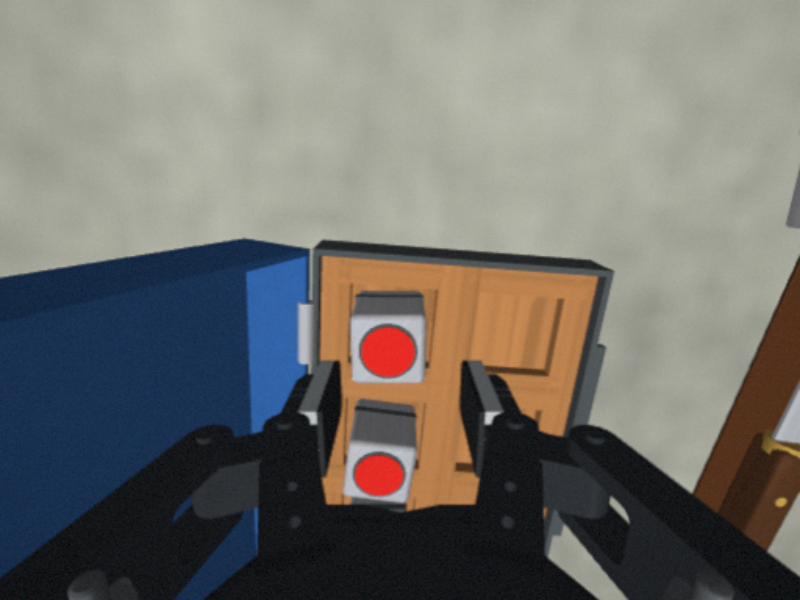

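Call:
apply_moves:
  deltas:
    - {"xyz": [0,0.0035,-0.012],"turn": 0}
    - {"xyz": [0,0,-0.014],"turn": 0}
    - {"xyz": [0,0,-0.012],"turn": 0}
    - {"xyz": [0,0,-0.006],"turn": 0}
    - {"xyz": [0,0,-0.003],"turn": 0}
    - {"xyz": [0,0,0],"turn": 0}

```text
clock: 24.05
tcp_pos: [0.5966, 0.2121, 0.1989]
orientation: [3.139, 0.119, -0.003]
contact_force: [-0.1, 0.3, 0.2]
grip_width: 0.044
```

```bash
python3 - <<'E'
from h import *
st();save('w19.png',cv2.resize(grab_frame('wrist'),(800,600)))
E
```

```text
24.05 [0.5966 0.2121 0.1989] yaw 4.34 F [-0.1  0.3  0.2] w 0.044
```

View pics/w19.png

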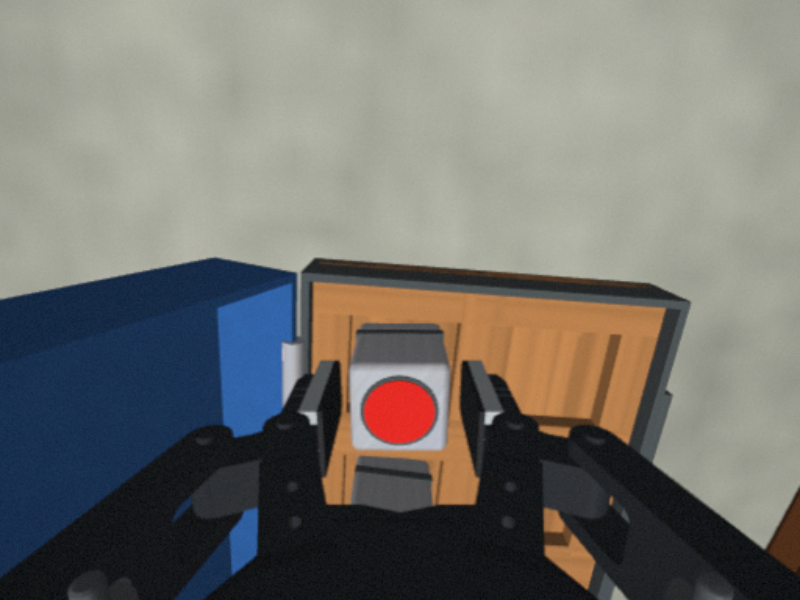

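Call:
apply_moves:
  deltas:
    - {"xyz": [0,0,0],"turn": 0}
    - {"xyz": [0,0,0],"turn": 0}
    - {"xyz": [0,0,0],"turn": 0}
    - {"xyz": [0,0,0],"turn": 0}
    - {"xyz": [0,0,0],"turn": 0}
  claw: 1

```text
clock: 24.52
tcp_pos: [0.5972, 0.2125, 0.2007]
orientation: [-3.139, -0.119, -0.002]
contact_force: [0.6, 0.2, 4.1]
grip_width: 0.0306
```

Call:
apply_moves:
  deltas:
    - {"xyz": [0,0,0.01],"turn": 0}
    - {"xyz": [0,0,0.025],"turn": 0}
    - {"xyz": [0,0,0.035],"turn": 0}
    - {"xyz": [0,-0.01,0.03],"turn": 0}
    - {"xyz": [-0.005,-0.036,0.01],"turn": 0.036}
    - {"xyz": [-0.005,-0.038,0],"turn": 0}
    - {"xyz": [-0.005,-0.038,0],"turn": 0}
    - {"xyz": [-0.005,-0.038,0],"turn": 0}
    - {"xyz": [-0.005,-0.038,0],"turn": 0}
    - {"xyz": [-0.005,-0.038,0],"turn": 0}
    - {"xyz": [-0.005,-0.038,0],"turn": 0}
    - {"xyz": [-0.005,-0.038,0],"turn": 0}

```text
clock: 25.52
tcp_pos: [0.5559, -0.1016, 0.3101]
orientation: [3.137, 0.175, -0.002]
contact_force: [1.4, 0.3, -4.1]
grip_width: 0.031
```

Call:
apply_moves:
  deltas:
    - {"xyz": [-0.004,-0.035,0],"turn": 0}
    - {"xyz": [-0.004,-0.032,0],"turn": 0}
    - {"xyz": [-0.004,0,0],"turn": 0}
    - {"xyz": [0,0,0],"turn": 0}
    - {"xyz": [0,0,0],"turn": 0}

```text
clock: 25.93
tcp_pos: [0.5446, -0.1662, 0.31]
orientation: [-3.136, -0.175, 0.001]
contact_force: [0.8, 1.0, -3.1]
grip_width: 0.0309
```

```bash
python3 - <<'E'
from h import *
st();cm=camera_model('wrist');img=grab_frame('wrist')
save('w20.png',cv2.resize(img,(800,600)))
H=hsv(img);h,s,v=[H[:,:,i].astype(int) for i in range(3)]
for q in rects(img,((h<6)|(h>174))&(s>150),cm,.012,100): print(q)
E
```

```text
25.93 [ 0.5446 -0.1662  0.31  ] yaw -353.6 F [ 0.8  1.  -3.1] w 0.0309
{'px': (258, 302), 'c': (406.9, -183.6), 'wh': (72.9, 35.2), 'ang': -82.3}
{'px': (256, 263), 'c': (453.8, -175.8), 'wh': (50.0, 49.8), 'ang': 6.4}
{'px': (259, 175), 'c': (538.4, -168.6), 'wh': (86.2, 72.9), 'ang': 6.4}
```

View pics/w20.png

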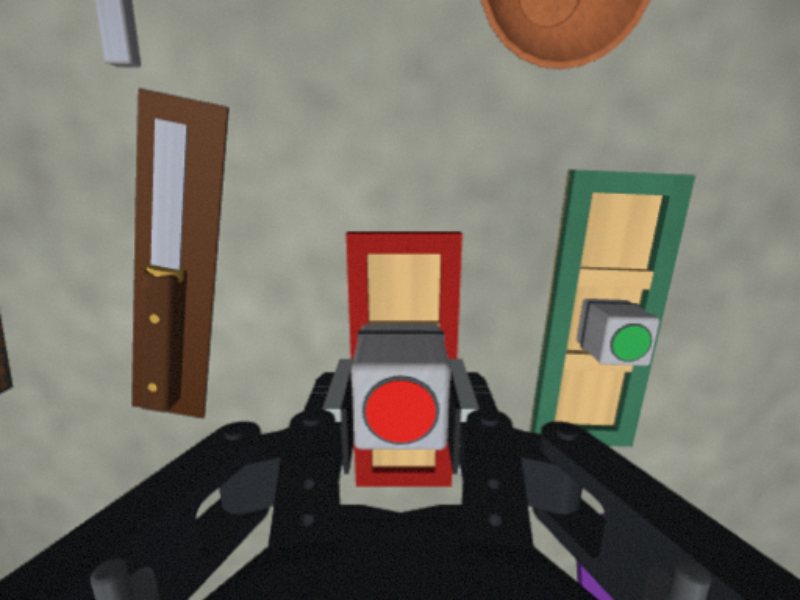

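Call:
apply_moves:
  deltas:
    - {"xyz": [0,-0.002,-0.02],"turn": 0}
    - {"xyz": [0,0,-0.03],"turn": 0}
    - {"xyz": [0,0,-0.03],"turn": 0}
    - {"xyz": [0,0,-0.015],"turn": 0}
    - {"xyz": [0,0,-0.01],"turn": 0}
    - {"xyz": [0,0,-0.005],"turn": 0}
    - {"xyz": [0,0,-0.003],"turn": 0}
    - {"xyz": [0,0,0],"turn": 0}
    - {"xyz": [0,0,0],"turn": 0}

```text
clock: 26.73
tcp_pos: [0.5456, -0.1685, 0.198]
orientation: [3.136, 0.176, 0.003]
contact_force: [0.4, -0.8, -3.2]
grip_width: 0.0307
```

Call:
apply_moves:
  deltas:
    - {"xyz": [-0.001,0,-0.002],"turn": 0}
    - {"xyz": [0,0,-0.0015],"turn": 0}
    - {"xyz": [0,0,0],"turn": 0}
    - {"xyz": [0,0,0],"turn": 0}

```text
clock: 27.07
tcp_pos: [0.5443, -0.1688, 0.1946]
orientation: [3.136, 0.175, 0.002]
contact_force: [-3.1, 0.6, 6.8]
grip_width: 0.0312
```

Call:
apply_moves:
  deltas:
    - {"xyz": [0,0,0.0005],"turn": 0}
    - {"xyz": [0,0,0],"turn": 0}
    - {"xyz": [0,0,0],"turn": 0}
    - {"xyz": [0,0,0],"turn": 0}
  claw: -0.03

```text
clock: 27.4
tcp_pos: [0.5441, -0.1687, 0.1941]
orientation: [3.137, 0.175, 0.0]
contact_force: [0.0, 0.2, -0.8]
grip_width: 0.0438
```

Call:
apply_moves:
  deltas:
    - {"xyz": [0,0,0.01],"turn": 0}
    - {"xyz": [0,0,0.03],"turn": 0}
    - {"xyz": [0,0,0.04],"turn": 0}
    - {"xyz": [-0.01,0.01,0.03],"turn": 0}
    - {"xyz": [-0.015,0.02,0.03],"turn": -0.04}
    - {"xyz": [-0.015,0.03,0.03],"turn": -0.05}
    - {"xyz": [-0.01,0.035,0],"turn": -0.05}
    - {"xyz": [0,0.035,0],"turn": -0.05}
    - {"xyz": [0,0,0],"turn": 0}
    - {"xyz": [0,0,0],"turn": 0}

```text
clock: 28.23
tcp_pos: [0.4949, -0.0386, 0.3629]
orientation: [-3.139, 0.115, -0.002]
contact_force: [0.7, -0.9, 0.8]
grip_width: 0.0441
```

```bash
python3 - <<'E'
from h import *
st();cm=camera_model('wrist');img=grab_frame('wrist')
save('w21.png',cv2.resize(img,(800,600)))
for t in tags(img,cm,.044): print(*t[:5])
E
```

```text
28.23 [ 0.4949 -0.0386  0.3629] yaw 355.81 F [ 0.7 -0.9  0.8] w 0.0441
G [506. 125.] [ 535.  -303.4] dia 17.5
G [456. 157.] [ 505.3 -255.2] dia 22.0
G [505. 167.] [ 490.3 -311.2] dia 9.8
G [482. 195.] [ 459.6 -290.3] dia 12.2
R [378. 125.] [ 544.8 -169.1] dia 22.3
R [ 17. 162.] [534.3 218.8] dia 22.4
R [ 36. 216.] [471.7 217.3] dia 21.5
```

View pics/w21.png

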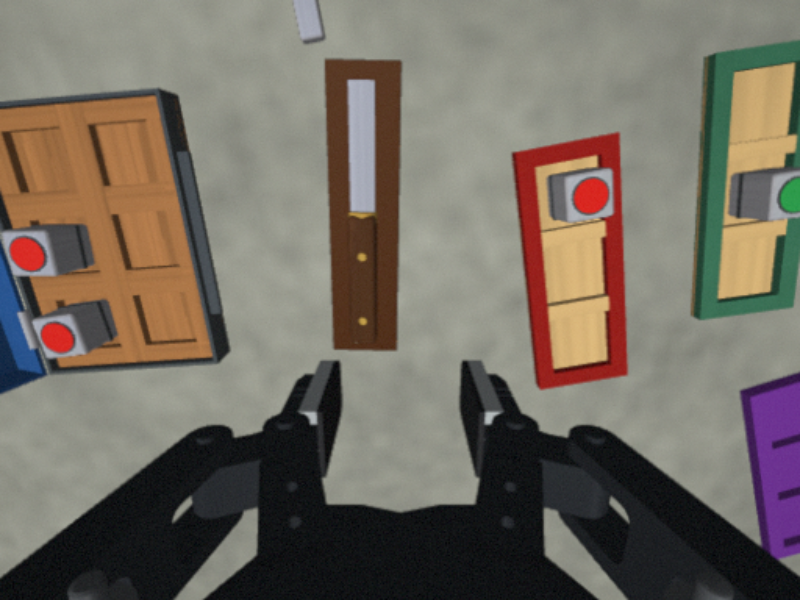

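Red die one is in its nest at (545,-169). Next is the middle one at (534.8,213).

Call:
apply_moves:
  deltas:
    - {"xyz": [0.006,0.034,0],"turn": 0}
    - {"xyz": [0.006,0.036,0],"turn": 0}
    - {"xyz": [0.006,0.036,0],"turn": 0}
    - {"xyz": [0.006,0.036,-0.01],"turn": 0}
    - {"xyz": [0.006,0.036,-0.02],"turn": 0}
    - {"xyz": [0.005,0.036,-0.02],"turn": 0}
    - {"xyz": [0.004,0.032,-0.025],"turn": 0}
    - {"xyz": [0,0,-0.025],"turn": 0}
    - {"xyz": [0,0,-0.018],"turn": 0}
    - {"xyz": [0,0,0],"turn": 0}
    - {"xyz": [0,0,0],"turn": 0}

```text
clock: 29.2
tcp_pos: [0.5345, 0.2036, 0.2429]
orientation: [3.137, -0.125, -0.004]
contact_force: [-0.6, 0.4, 0.1]
grip_width: 0.0437
```

```bash
python3 - <<'E'
from h import *
st();cm=camera_model('wrist');img=grab_frame('wrist')
save('w22.png',cv2.resize(img,(800,600)))
for t in tags(img,cm,.05): print(*t)
E
```

```text
29.2 [0.5345 0.2036 0.2429] yaw -4.57 F [-0.6  0.4  0.1] w 0.0437
R [242. 228.] [534.7 212.9] dia 21.3 face (535.6, 213.2) (30.0, 30.0) 85.9
R [252. 305.] [473.2 211.3] dia 20.3 face (472.0, 211.2) (35.8, 30.4) 4.3
```

View pics/w22.png

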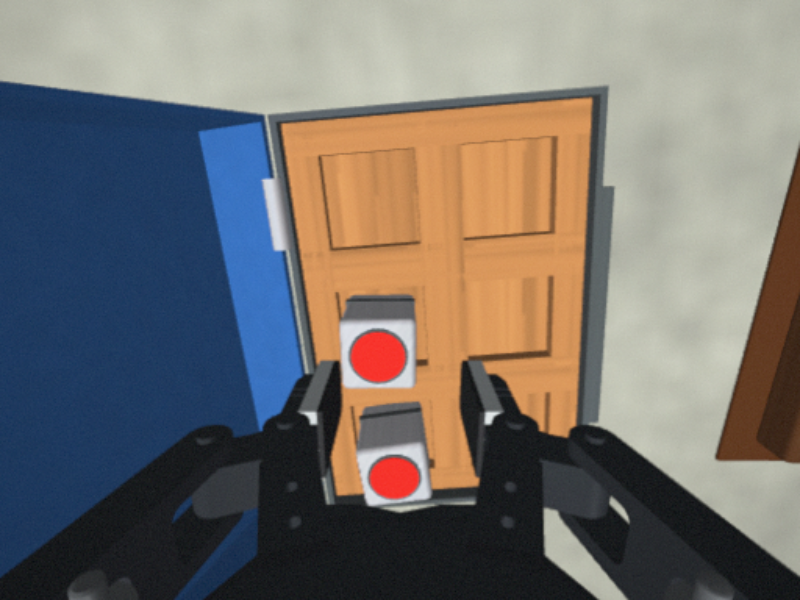

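Die at y=212.9 while the TCP is at 203.6. I'll shift +8 mm in y and descend.

Call:
apply_moves:
  deltas:
    - {"xyz": [0,0.004,0],"turn": 0}
    - {"xyz": [0,0.004,0],"turn": 0}
    - {"xyz": [0,0,-0.012],"turn": 0}
    - {"xyz": [0,0,-0.014],"turn": 0}
    - {"xyz": [0,0,-0.012],"turn": 0}
    - {"xyz": [0,0,-0.006],"turn": 0}
    - {"xyz": [0,0,0],"turn": 0}
    - {"xyz": [0,0,0],"turn": 0}

```text
clock: 29.92
tcp_pos: [0.534, 0.2131, 0.1994]
orientation: [3.139, -0.123, -0.001]
contact_force: [0.2, 0.3, -0.0]
grip_width: 0.0442
```

```bash
python3 - <<'E'
from h import *
st();save('w23.png',cv2.resize(grab_frame('wrist')[180:],(800,319)))
E
```

```text
29.92 [0.534  0.2131 0.1994] yaw -4.47 F [ 0.2  0.3 -0. ] w 0.0442
```

View pics/w23.png

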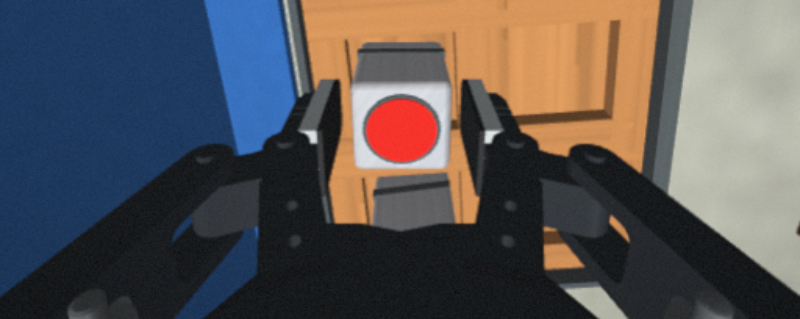

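Call:
apply_moves:
  deltas:
    - {"xyz": [0,0,0],"turn": 0}
    - {"xyz": [0,0,0],"turn": 0}
    - {"xyz": [0,0,0],"turn": 0}
    - {"xyz": [0,0,0],"turn": 0}
    - {"xyz": [0,0,0],"turn": 0}
  claw: 1

```text
clock: 30.38
tcp_pos: [0.5344, 0.2133, 0.2006]
orientation: [-3.139, 0.123, -0.002]
contact_force: [-0.4, -0.0, 5.6]
grip_width: 0.0311
```

Call:
apply_moves:
  deltas:
    - {"xyz": [0,0,0.01],"turn": 0}
    - {"xyz": [0,0,0.025],"turn": 0}
    - {"xyz": [0,0,0.035],"turn": 0}
    - {"xyz": [0,-0.01,0.03],"turn": 0}
    - {"xyz": [-0.005,-0.036,0.01],"turn": 0.049}
    - {"xyz": [-0.005,-0.038,0],"turn": 0.05}
    - {"xyz": [-0.005,-0.038,0],"turn": 0.05}
    - {"xyz": [-0.005,-0.038,0],"turn": 0.04}
    - {"xyz": [-0.005,-0.038,0],"turn": 0}
    - {"xyz": [-0.005,-0.038,0],"turn": 0}
    - {"xyz": [-0.005,-0.038,0],"turn": 0}
    - {"xyz": [-0.005,-0.038,0],"turn": 0}

```text
clock: 31.38
tcp_pos: [0.4929, -0.1007, 0.3099]
orientation: [3.137, 0.174, -0.001]
contact_force: [1.1, 0.4, -3.9]
grip_width: 0.0308
```

Call:
apply_moves:
  deltas:
    - {"xyz": [-0.005,-0.038,0],"turn": 0}
    - {"xyz": [-0.004,-0.036,0],"turn": 0}
    - {"xyz": [0,0,0],"turn": 0}
    - {"xyz": [0,0,0],"turn": 0}
    - {"xyz": [0,0,0],"turn": 0}

```text
clock: 31.8
tcp_pos: [0.4847, -0.1726, 0.3098]
orientation: [-3.136, -0.173, 0.001]
contact_force: [0.3, 0.9, -2.8]
grip_width: 0.031
```

```bash
python3 - <<'E'
from h import *
st();cm=camera_model('wrist');img=grab_frame('wrist')
save('w24.png',cv2.resize(img,(800,600)))
for t in tags(img,cm,.044): print(*t)
E
```

```text
31.8 [ 0.4847 -0.1726  0.3098] yaw -353.68 F [ 0.3  0.9 -2.8] w 0.031
G [381. 191.] [ 500.1 -284.6] dia 38.2 face (445.0, -175.8) (602.3, 386.7) -83.7
G [415. 155.] [ 535.8 -306.8] dia 22.7 face (535.4, -305.3) (29.3, 29.0) -85.9
R [260. 127.] [ 544.8 -168.7] dia 22.2 face (544.5, -168.2) (28.9, 28.8) 6.3
R [256. 263.] [ 414.1 -180. ] dia 41.0 face (415.0, -178.9) (56.6, 56.2) -83.7
```

View pics/w24.png

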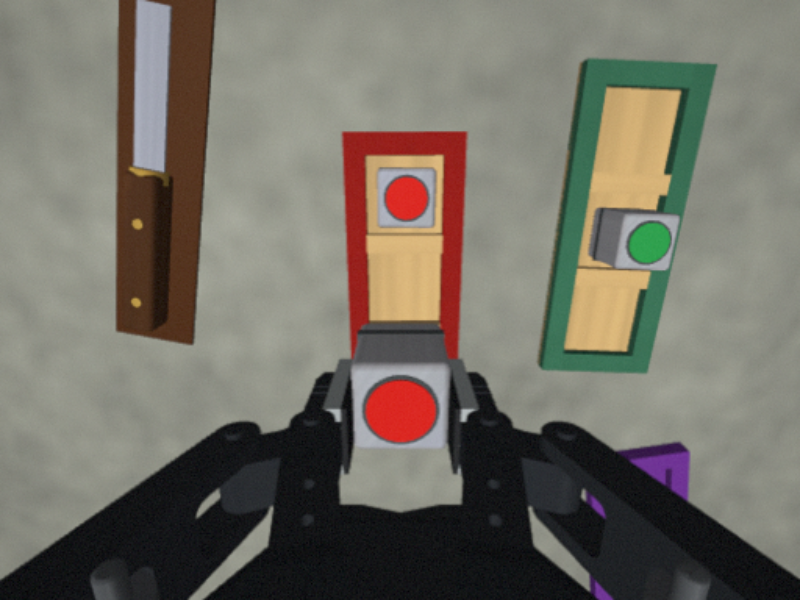

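Call:
apply_moves:
  deltas:
    - {"xyz": [0,-0.002,-0.02],"turn": 0}
    - {"xyz": [0,0,-0.03],"turn": 0}
    - {"xyz": [0,0,-0.03],"turn": 0}
    - {"xyz": [0,0,-0.015],"turn": 0}
    - {"xyz": [0,0,-0.01],"turn": 0}
    - {"xyz": [0,0,-0.006],"turn": 0}
    - {"xyz": [0,0,-0.0025],"turn": 0}
    - {"xyz": [0,0,0],"turn": 0}
    - {"xyz": [0,0,0],"turn": 0}

```text
clock: 32.6
tcp_pos: [0.4857, -0.1748, 0.1972]
orientation: [3.136, 0.175, 0.003]
contact_force: [0.3, 0.1, -3.6]
grip_width: 0.0307
```

Call:
apply_moves:
  deltas:
    - {"xyz": [-0.001,0,-0.0015],"turn": 0}
    - {"xyz": [0,0,-0.001],"turn": 0}
    - {"xyz": [0,0,0],"turn": 0}
    - {"xyz": [0,0,0],"turn": 0}

```text
clock: 32.93
tcp_pos: [0.4843, -0.1751, 0.1946]
orientation: [3.136, 0.173, 0.002]
contact_force: [-2.2, -0.1, 5.0]
grip_width: 0.0308
```

Call:
apply_moves:
  deltas:
    - {"xyz": [0,0,0],"turn": 0}
    - {"xyz": [0,0,0],"turn": 0}
    - {"xyz": [0,0,0],"turn": 0}
    - {"xyz": [0,0,0],"turn": 0}
  claw: -0.03

```text
clock: 33.27
tcp_pos: [0.4842, -0.1749, 0.1938]
orientation: [3.137, 0.174, 0.0]
contact_force: [0.1, -0.5, -0.4]
grip_width: 0.0442
```

Call:
apply_moves:
  deltas:
    - {"xyz": [0,0,0.01],"turn": 0}
    - {"xyz": [0,0,0.03],"turn": 0}
    - {"xyz": [0,0,0.04],"turn": 0}
    - {"xyz": [-0.008,0.01,0.03],"turn": 0}
    - {"xyz": [-0.008,0.02,0.03],"turn": -0.04}
    - {"xyz": [-0.008,0.03,0.03],"turn": 0}
    - {"xyz": [0,0.035,0],"turn": 0}
    - {"xyz": [0,0.035,0],"turn": 0}
    - {"xyz": [0,0,0],"turn": 0}
    - {"xyz": [0,0,0],"turn": 0}

```text
clock: 34.1
tcp_pos: [0.4602, -0.0439, 0.3637]
orientation: [3.139, 0.119, 0.002]
contact_force: [-0.2, -0.1, -1.0]
grip_width: 0.0439
```

```bash
python3 - <<'E'
from h import *
st();cm=camera_model('wrist');img=grab_frame('wrist')
save('w25.png',cv2.resize(img,(800,600)))
for t in tags(img,cm,.044): print(*t[:5])
E
```

```text
34.1 [ 0.4602 -0.0439  0.3637] yaw 4.33 F [-0.2 -0.1 -1. ] w 0.0439
G [507. 130.] [ 534.4 -303. ] dia 16.6
G [451. 165.] [ 493.3 -255.1] dia 17.4
R [384. 109.] [ 544.9 -169.1] dia 22.6
R [ 15. 152.] [472.5 217.2] dia 22.4
R [378. 167.] [ 484.8 -175.4] dia 21.7
```

View pics/w25.png

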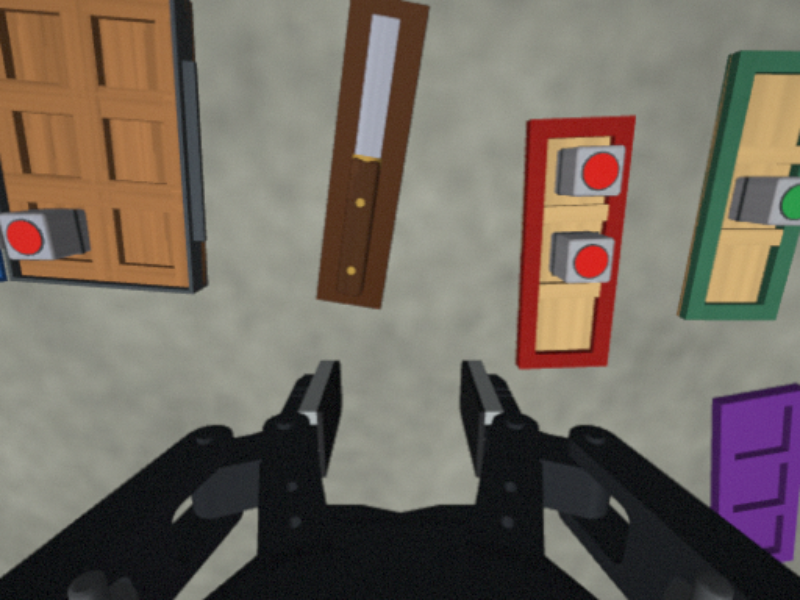

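Two red dies are nested. Now the third, at (473.5,211.3).

Call:
apply_moves:
  deltas:
    - {"xyz": [0.002,0.036,0],"turn": 0}
    - {"xyz": [0.002,0.037,0],"turn": 0}
    - {"xyz": [0.002,0.037,0],"turn": 0}
    - {"xyz": [0.002,0.037,-0.01],"turn": 0}
    - {"xyz": [0.002,0.037,-0.02],"turn": 0}
    - {"xyz": [0.002,0.037,-0.02],"turn": 0}
    - {"xyz": [0.001,0.034,-0.025],"turn": 0}
    - {"xyz": [0,0,-0.025],"turn": 0}
    - {"xyz": [0,0,-0.018],"turn": 0}
    - {"xyz": [0,0,0],"turn": 0}
    - {"xyz": [0,0,0],"turn": 0}

```text
clock: 35.07
tcp_pos: [0.4736, 0.2065, 0.2447]
orientation: [3.138, 0.108, -0.004]
contact_force: [-0.5, 0.2, 1.1]
grip_width: 0.0436
```

```bash
python3 - <<'E'
from h import *
st();cm=camera_model('wrist');img=grab_frame('wrist')
save('w26.png',cv2.resize(img,(800,600)))
for t in tags(img,cm,.05): print(*t)
E
```

```text
35.07 [0.4736 0.2065 0.2447] yaw 3.95 F [-0.5  0.2  1.1] w 0.0436
R [249. 226.] [473.4 211.2] dia 21.3 face (474.3, 211.6) (30.3, 30.1) -86.1
```

View pics/w26.png

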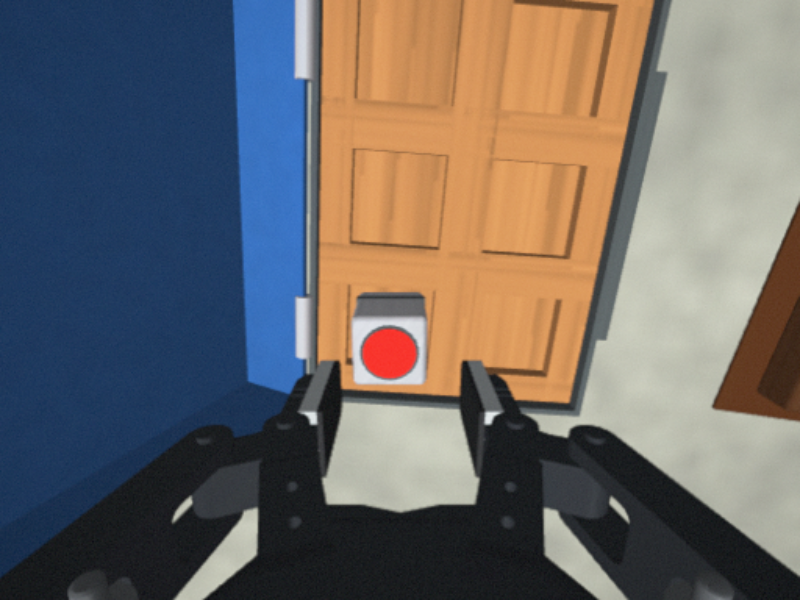

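Call:
apply_moves:
  deltas:
    - {"xyz": [0,0.0025,-0.01],"turn": 0}
    - {"xyz": [0,0,-0.014],"turn": 0}
    - {"xyz": [0,0,-0.014],"turn": 0}
    - {"xyz": [0,0,-0.007],"turn": 0}
    - {"xyz": [0,0,0],"turn": 0}
    - {"xyz": [0,0,0],"turn": 0}

```text
clock: 35.62
tcp_pos: [0.4736, 0.2102, 0.2009]
orientation: [-3.14, -0.111, -0.001]
contact_force: [-0.7, -0.1, -0.5]
grip_width: 0.0442
```

Call:
apply_moves:
  deltas:
    - {"xyz": [0,0,0],"turn": 0}
    - {"xyz": [0,0,0],"turn": 0}
    - {"xyz": [0,0,0],"turn": 0}
    - {"xyz": [0,0,0],"turn": 0}
    - {"xyz": [0,0,0],"turn": 0}
  claw: 1

```text
clock: 36.03
tcp_pos: [0.4738, 0.2106, 0.2016]
orientation: [-3.139, -0.111, -0.003]
contact_force: [0.4, -0.7, 6.5]
grip_width: 0.0306
```

Call:
apply_moves:
  deltas:
    - {"xyz": [0,0,0.01],"turn": 0}
    - {"xyz": [0,0,0.025],"turn": 0}
    - {"xyz": [0,0,0.035],"turn": 0}
    - {"xyz": [0,-0.01,0.03],"turn": 0}
    - {"xyz": [0,-0.037,0.01],"turn": 0.04}
    - {"xyz": [0,-0.038,0],"turn": 0}
    - {"xyz": [0,-0.038,0],"turn": 0}
    - {"xyz": [0,-0.038,0],"turn": 0}
    - {"xyz": [0,-0.038,0],"turn": 0}
    - {"xyz": [0,-0.038,0],"turn": 0}
    - {"xyz": [-0.005,-0.038,0],"turn": 0}
    - {"xyz": [-0.01,-0.038,0],"turn": 0}

```text
clock: 37.03
tcp_pos: [0.4582, -0.1045, 0.3112]
orientation: [-3.137, -0.174, -0.002]
contact_force: [1.3, -0.6, -3.2]
grip_width: 0.031
```

Call:
apply_moves:
  deltas:
    - {"xyz": [-0.015,-0.036,0],"turn": 0}
    - {"xyz": [-0.01,-0.032,0],"turn": 0}
    - {"xyz": [-0.008,-0.008,0],"turn": 0}
    - {"xyz": [0,0,0],"turn": 0}
    - {"xyz": [0,0,0],"turn": 0}

```text
clock: 37.45
tcp_pos: [0.4247, -0.1789, 0.3107]
orientation: [-3.137, -0.171, 0.0]
contact_force: [0.4, 0.1, -2.6]
grip_width: 0.0311
```

```bash
python3 - <<'E'
from h import *
st();cm=camera_model('wrist');img=grab_frame('wrist')
save('w27.png',cv2.resize(img,(800,600)))
for t in tags(img,cm,.044): print(*t)
E
```

```text
37.45 [ 0.4247 -0.1789  0.3107] yaw -353.75 F [ 0.4  0.1 -2.6] w 0.0311
G [427.  80.] [ 536.1 -306.9] dia 23.6 face (535.6, -305.4) (28.3, 27.9) -86.5
G [368. 122.] [ 498.9 -266.1] dia 21.1 face (497.9, -265.6) (46.2, 9.7) 4.0
G [428. 135.] [ 493.7 -320.1] dia 18.6 face (493.1, -319.9) (40.7, 10.1) 4.2
G [363. 174.] [ 453.7 -272.2] dia 12.5 face (452.5, -272.7) (20.9, 18.6) 51.8
G [402. 177.] [ 454.5 -307.5] dia 17.8 face (456.1, -307.1) (40.0, 13.9) -83.8
R [260.  47.] [ 545.2 -168.6] dia 23.1 face (544.2, -168.3) (29.2, 28.9) 5.3
R [259. 126.] [ 485. -175.] dia 22.3 face (484.9, -174.5) (29.0, 28.2) -83.8
R [256. 263.] [ 353.4 -186.4] dia 40.9 face (354.4, -185.3) (56.4, 56.1) 6.4
```

View pics/w27.png

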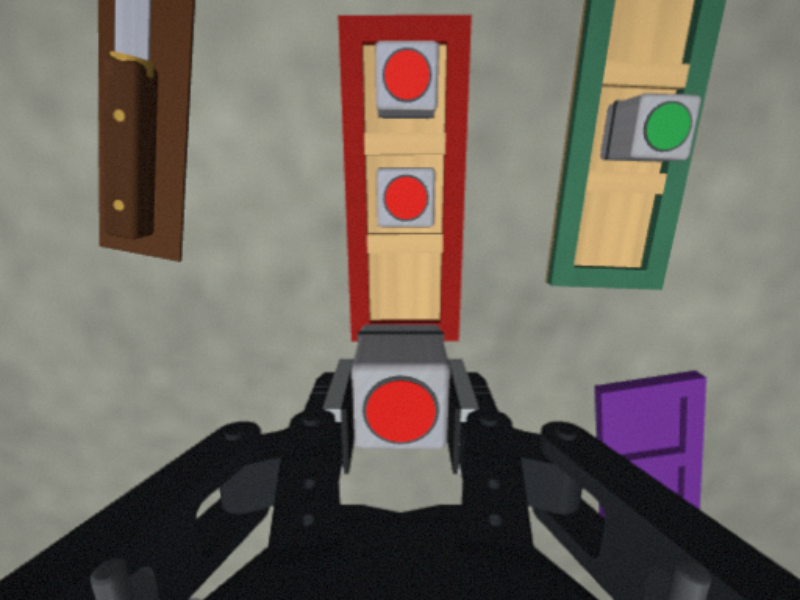

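Call:
apply_moves:
  deltas:
    - {"xyz": [0,-0.002,-0.02],"turn": 0}
    - {"xyz": [0,0,-0.03],"turn": 0}
    - {"xyz": [0,0,-0.03],"turn": 0}
    - {"xyz": [0,0,-0.015],"turn": 0}
    - {"xyz": [0,0,-0.01],"turn": 0}
    - {"xyz": [0,0,-0.006],"turn": 0}
    - {"xyz": [0,0,-0.002],"turn": 0}
    - {"xyz": [0,0,0],"turn": 0}
    - {"xyz": [0,0,0],"turn": 0}

```text
clock: 38.25
tcp_pos: [0.426, -0.1805, 0.1983]
orientation: [3.136, 0.175, 0.002]
contact_force: [0.4, -0.3, -3.7]
grip_width: 0.0311
```

Call:
apply_moves:
  deltas:
    - {"xyz": [0,0,-0.0015],"turn": 0}
    - {"xyz": [0,0,-0.0015],"turn": 0}
    - {"xyz": [0,0,0],"turn": 0}
    - {"xyz": [0,0,0],"turn": 0}

```text
clock: 38.58
tcp_pos: [0.4258, -0.1808, 0.1956]
orientation: [3.136, 0.173, 0.003]
contact_force: [-1.9, 1.2, 5.9]
grip_width: 0.0309
```

Call:
apply_moves:
  deltas:
    - {"xyz": [0,0,0],"turn": 0}
    - {"xyz": [0,0,0],"turn": 0}
    - {"xyz": [0,0,0],"turn": 0}
    - {"xyz": [0,0,0],"turn": 0}
  claw: -0.03

```text
clock: 38.92
tcp_pos: [0.4254, -0.1808, 0.1946]
orientation: [3.137, 0.174, 0.001]
contact_force: [1.5, -0.0, 0.5]
grip_width: 0.044
```

Call:
apply_moves:
  deltas:
    - {"xyz": [0,0,0.01],"turn": 0}
    - {"xyz": [0,0,0.03],"turn": 0}
    - {"xyz": [0,0,0.04],"turn": 0}
    - {"xyz": [0,0.01,0.03],"turn": 0}
    - {"xyz": [0.005,0.02,0.03],"turn": 0}
    - {"xyz": [0.01,0.03,0.03],"turn": 0}
    - {"xyz": [0.01,0.035,0],"turn": 0}
    - {"xyz": [0.01,0.035,0],"turn": 0}
    - {"xyz": [0,0,0],"turn": 0}
    - {"xyz": [0,0,0],"turn": 0}
  claw: 1

```text
clock: 39.75
tcp_pos: [0.4598, -0.0497, 0.3637]
orientation: [-3.136, -0.182, -0.0]
contact_force: [-0.8, -0.2, -3.1]
grip_width: 0.0303
```

```bash
python3 - <<'E'
from h import *
st();cm=camera_model('wrist');img=grab_frame('wrist')
save('w28.png',cv2.resize(img,(800,600)))
save('t28.png',cv2.resize(grab_frame('top')[90:270,130:400],None,fx=2.9,fy=2.9,interpolation=cv2.INTER_CUBIC))
save('s28.png',cv2.resize(grab_frame('side')[100:300,140:340],None,fx=3,fy=3,interpolation=cv2.INTER_CUBIC))
for t in tags(img,cm,.044): print(*t[:5])
E
```

```text
39.75 [ 0.4598 -0.0497  0.3637] yaw -353.35 F [-0.8 -0.2 -3.1] w 0.0303
G [504. 138.] [ 535.2 -305.6] dia 20.6
G [448. 164.] [ 501.1 -255. ] dia 20.7
G [495. 175.] [ 495.3 -310.4] dia 14.7
G [439. 202.] [ 457.4 -259.1] dia 11.1
G [465. 206.] [ 456.  -290.1] dia 13.2
R [381. 113.] [ 544.8 -169. ] dia 22.4
R [373. 171.] [ 484.8 -175.3] dia 21.8
R [256. 251.] [372.8 -59.2] dia 46.7
```

View pics/w28.png

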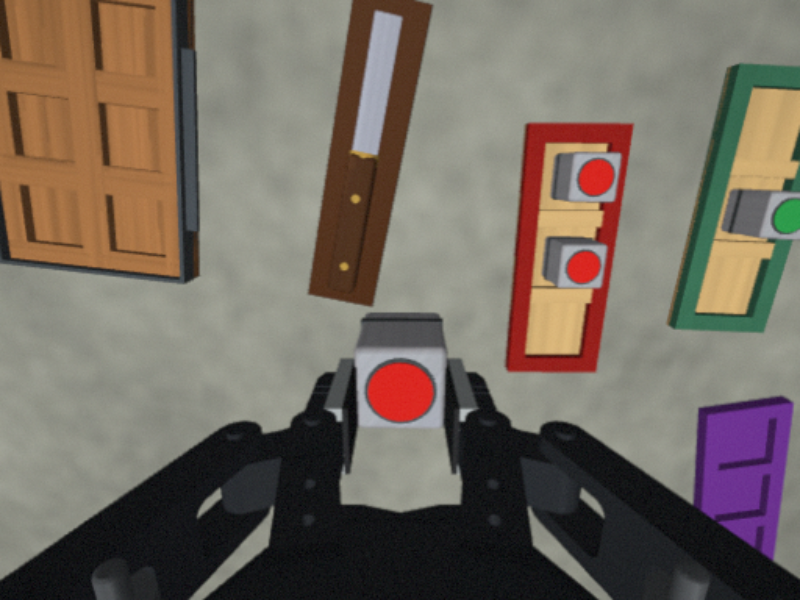

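View pics/s28.png

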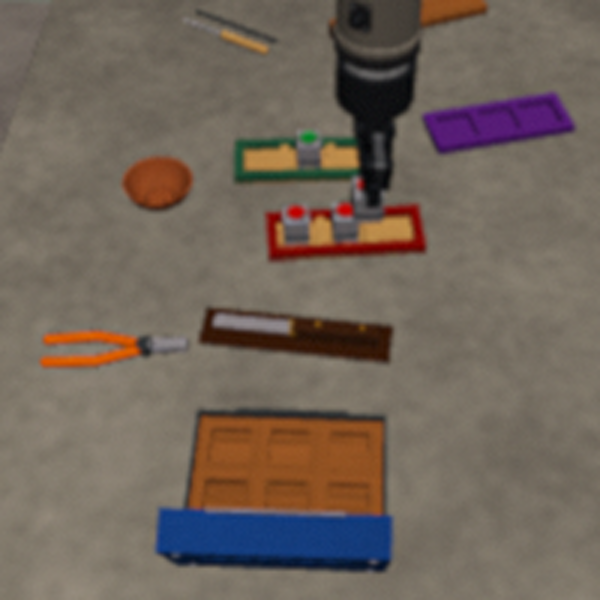

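My mistake: I set the gripper to close in the same call as the retreat, so the fingers re-grabbed the third die and it came back up. It is still held firmly and upright. I'll work out how low it hangs now and put it back.

```bash
python3 - <<'E'
from h import *
from scipy.optimize import brentq
o=st();cm=camera_model('wrist');img=grab_frame('wrist')
R=cv2.Rodrigues(o['orientation'])[0];p=o['tcp_pos']
H=hsv(img);h,s,v=[H[:,:,i].astype(int) for i in range(3)]
m=((h<6)|(h>174))&(s>180)&(v>170);n,l,stt,c=cv2.connectedComponentsWithStats(m.astype(np.uint8))
i=max(range(1,n),key=lambda k:stt[k,4]);print(c[i],stt[i])
f=lambda d,xo=0:proj(cm,p+R@np.array([xo,0,d]))[1]
for row in (263.,c[i][1]):
  print(row,[ (xo,round(brentq(lambda d:f(d,xo)-row,.1,.2)*1000,1)) for xo in (0,-.001)])
# expected diameter in px for h: 22mm
for d in (.1516,.16,.165,.17):
  a=proj(cm,p+R@np.array([0,.011,d]));b=proj(cm,p+R@np.array([0,-.011,d]));print(d,abs(a[0]-b[0]),'row',f(d))
a=img[int(c[i][1])]
E
```

```text
39.9 [ 0.4592 -0.0531  0.3628] yaw 6.26 F [ 0.4 -0.2 -3. ] w 0.0306
[255.87091366 250.48868399] [ 236  233   41   36 1193]
263.0 [(0, 150.4), (-0.001, 152.1)]
250.48868398994134 [(0, 163.1), (-0.001, 164.9)]
0.1516 43.2781898222413 row 261.7711213881496
0.16 40.88787616282883 row 253.36406855942107
0.165 39.58619320687512 row 248.7864353603943
0.17 38.36467936464578 row 244.49109043184686
```

Call:
apply_moves:
  deltas:
    - {"xyz": [-0.002,-0.008,0],"turn": 0}
    - {"xyz": [-0.004,-0.015,0],"turn": 0}
    - {"xyz": [-0.004,-0.017,0],"turn": 0}
    - {"xyz": [-0.004,-0.017,-0.008],"turn": 0}
    - {"xyz": [-0.004,-0.017,-0.01],"turn": 0}
    - {"xyz": [-0.004,-0.017,-0.01],"turn": 0}
    - {"xyz": [-0.004,-0.017,-0.01],"turn": 0}
    - {"xyz": [-0.004,-0.012,-0.01],"turn": 0}
    - {"xyz": [-0.003,-0.007,-0.005],"turn": 0}
    - {"xyz": [0,0,0],"turn": 0}
    - {"xyz": [0,0,0],"turn": 0}
    - {"xyz": [0,0,0],"turn": 0}

```text
clock: 40.95
tcp_pos: [0.4274, -0.1782, 0.3107]
orientation: [-3.136, -0.176, -0.002]
contact_force: [0.8, 0.6, -3.3]
grip_width: 0.0306
```

```bash
python3 - <<'E'
from h import *
st();cm=camera_model('wrist');img=grab_frame('wrist')
save('w29.png',cv2.resize(img,(800,600)))
H=hsv(img);h,s,v=[H[:,:,i].astype(int) for i in range(3)]
for q in rects(img,((h<6)|(h>174))&(s>150)&(v<175),cm,.012,100): print(q)
for t in tags(img,cm,.044): print(*t[:5])
E
```

```text
40.95 [ 0.4274 -0.1782  0.3107] yaw -353.59 F [ 0.8  0.6 -3.3] w 0.0306
{'px': (260, 96), 'c': (484.8, -174.6), 'wh': (192.5, 73.0), 'ang': 6.4}
G [368. 129.] [ 496.1 -266.3] dia 25.5
G [427.  85.] [ 536.2 -306.9] dia 23.5
G [417. 156.] [ 477.8 -315.1] dia 26.8
R [261.  52.] [ 545.1 -168.7] dia 23.1
R [260. 130.] [ 485.  -174.9] dia 22.3
R [256. 251.] [ 370.1 -184.2] dia 38.1
```

View pics/w29.png

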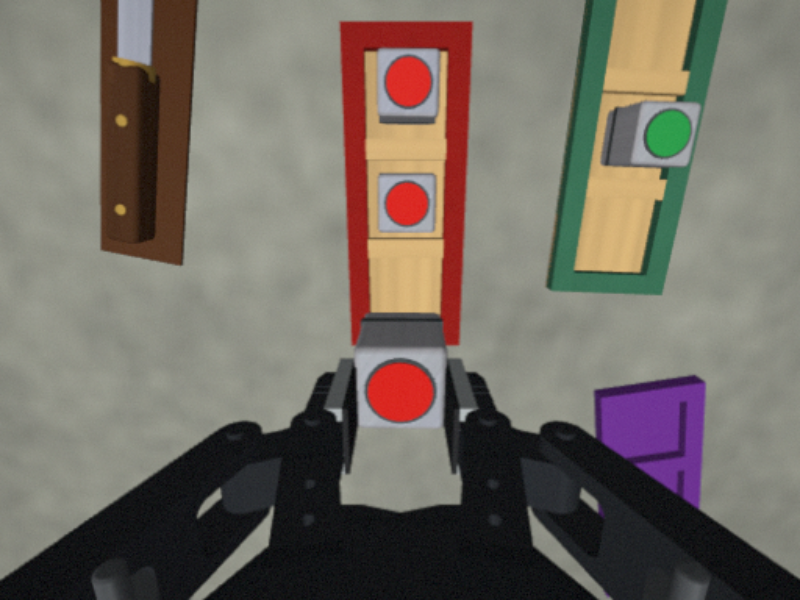

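Call:
apply_moves:
  deltas:
    - {"xyz": [-0.002,-0.002,-0.01],"turn": 0}
    - {"xyz": [0,0,-0.02],"turn": 0}
    - {"xyz": [0,0,-0.025],"turn": 0}
    - {"xyz": [0,0,-0.02],"turn": 0}
    - {"xyz": [0,0,-0.01],"turn": 0}
    - {"xyz": [0,0,-0.006],"turn": 0}
    - {"xyz": [0,0,-0.004],"turn": 0}
    - {"xyz": [0,0,0],"turn": 0}
    - {"xyz": [0,0,0],"turn": 0}

```text
clock: 41.75
tcp_pos: [0.4253, -0.181, 0.2158]
orientation: [3.136, 0.174, 0.002]
contact_force: [0.2, 0.2, -3.5]
grip_width: 0.0302
```

Call:
apply_moves:
  deltas:
    - {"xyz": [0,0,-0.002],"turn": 0}
    - {"xyz": [0,0,-0.002],"turn": 0}
    - {"xyz": [0,0,-0.001],"turn": 0}
    - {"xyz": [0,0,0],"turn": 0}
    - {"xyz": [0,0,0],"turn": 0}

```text
clock: 42.17
tcp_pos: [0.4249, -0.181, 0.2103]
orientation: [3.137, 0.174, 0.0]
contact_force: [-0.7, 0.6, -2.9]
grip_width: 0.0304
```

Call:
apply_moves:
  deltas:
    - {"xyz": [0,0,-0.001],"turn": 0}
    - {"xyz": [0,0,-0.001],"turn": 0}
    - {"xyz": [0,0,0],"turn": 0}
    - {"xyz": [0,0,0],"turn": 0}

```text
clock: 42.5
tcp_pos: [0.4248, -0.181, 0.2081]
orientation: [-3.137, -0.174, 0.0]
contact_force: [0.2, 0.4, -4.3]
grip_width: 0.0305
```

Call:
apply_moves:
  deltas:
    - {"xyz": [0,0,-0.0015],"turn": 0}
    - {"xyz": [0,0,0],"turn": 0}
    - {"xyz": [0,0,0],"turn": 0}

```text
clock: 42.75
tcp_pos: [0.4248, -0.181, 0.2065]
orientation: [-3.137, -0.174, 0.0]
contact_force: [1.0, -0.5, -1.9]
grip_width: 0.0303
```

Call:
apply_moves:
  deltas:
    - {"xyz": [0,0,-0.001],"turn": 0}
    - {"xyz": [0,0,0],"turn": 0}
    - {"xyz": [0,0,0],"turn": 0}

```text
clock: 43.0
tcp_pos: [0.4248, -0.181, 0.2056]
orientation: [-3.137, -0.174, 0.0]
contact_force: [-0.2, -0.7, -3.5]
grip_width: 0.0303
```

Call:
apply_moves:
  deltas:
    - {"xyz": [0,0,-0.0015],"turn": 0}
    - {"xyz": [0,0,0],"turn": 0}
    - {"xyz": [0,0,0],"turn": 0}

```text
clock: 43.25
tcp_pos: [0.4251, -0.1809, 0.205]
orientation: [3.136, 0.174, 0.0]
contact_force: [-3.1, -0.1, 9.9]
grip_width: 0.0301
```

```bash
python3 - <<'E'
from h import *
st();cm=camera_model('wrist');img=grab_frame('wrist')
a=cv2.resize(img[120:340],None,fx=1.5,fy=1.5);b=cv2.resize(grab_frame('side')[140:200,220:300],(768,576//2*2))
save('w30.png',a);save('s30.png',b)
E
```

```text
43.25 [ 0.4251 -0.1809  0.205 ] yaw 6.35 F [-3.1 -0.1  9.9] w 0.0301
```

View pics/w30.png

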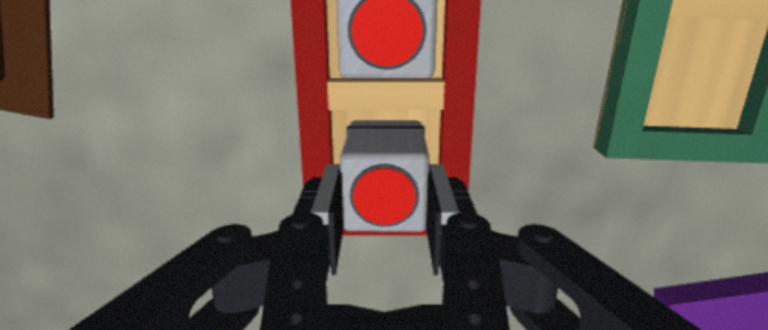

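View pics/s30.png

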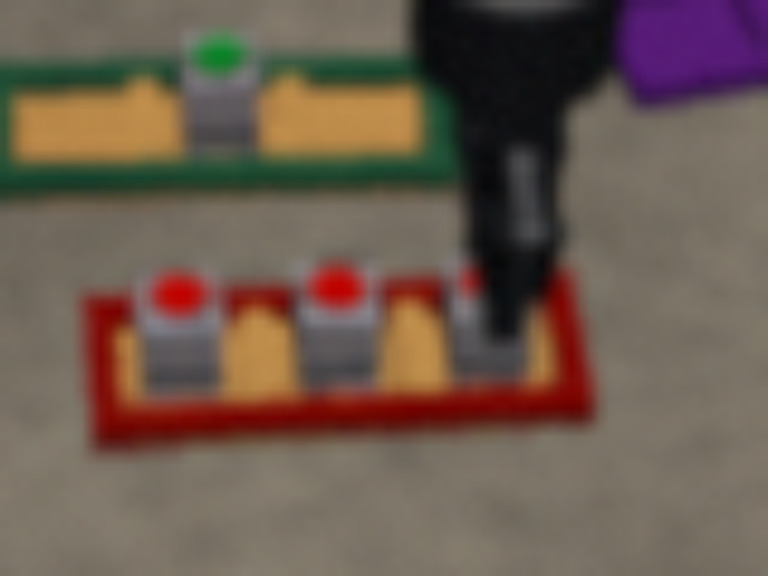

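The die is touching the floor of the near nest (9.9 N up) and stands upright. I'll open, keep the gripper open, and lift.

Call:
apply_moves:
  deltas:
    - {"xyz": [0,0,0.0005],"turn": 0}
    - {"xyz": [0,0,0],"turn": 0}
    - {"xyz": [0,0,0],"turn": 0}
    - {"xyz": [0,0,0],"turn": 0}
    - {"xyz": [0,0,0],"turn": 0}
  claw: -0.1

```text
clock: 43.77
tcp_pos: [0.4249, -0.181, 0.2046]
orientation: [-3.137, -0.174, -0.0]
contact_force: [0.5, 0.1, -0.3]
grip_width: 0.0468
```

Call:
apply_moves:
  deltas:
    - {"xyz": [0,0,0.01],"turn": 0}
    - {"xyz": [0,0,0.03],"turn": 0}
    - {"xyz": [0,0,0.04],"turn": 0}
    - {"xyz": [0,0.01,0.03],"turn": 0}
    - {"xyz": [0.005,0.02,0.03],"turn": 0}
    - {"xyz": [0.01,0.03,0.02],"turn": 0}
    - {"xyz": [0.01,0.035,0],"turn": 0}
    - {"xyz": [0.01,0.035,0],"turn": 0}
    - {"xyz": [0,0,0],"turn": 0}
    - {"xyz": [0,0,0],"turn": 0}

```text
clock: 44.6
tcp_pos: [0.4601, -0.0488, 0.3655]
orientation: [-3.136, -0.182, -0.002]
contact_force: [0.1, -0.6, -0.1]
grip_width: 0.0467
```

```bash
python3 - <<'E'
from h import *
st();cm=camera_model('wrist');img=grab_frame('wrist')
save('w31.png',cv2.resize(img,(800,600)))
save('t31.png',cv2.resize(grab_frame('top')[90:270,130:400],None,fx=2.9,fy=2.9,interpolation=cv2.INTER_CUBIC))
for t in tags(img,cm,.044): print(*t)
H=hsv(img);h,s,v=[H[:,:,i].astype(int) for i in range(3)]
m=(abs(h-108)<14)&(s>120)
E
```

```text
44.6 [ 0.4601 -0.0488  0.3655] yaw -353.36 F [ 0.1 -0.6 -0.1] w 0.0467
G [503. 138.] [ 535.5 -306. ] dia 21.3 face (535.4, -303.7) (26.4, 25.5) 3.4
G [446. 169.] [ 495.9 -255.6] dia 16.5 face (495.3, -255.1) (37.1, 9.4) 3.7
R [381. 114.] [ 545.  -169.1] dia 22.4 face (544.4, -167.9) (28.5, 28.2) -84.4
R [373. 171.] [ 484.8 -175.3] dia 21.6 face (484.8, -174.1) (28.6, 28.1) -83.4
R [366. 220.] [ 426.6 -181.7] dia 20.9 face (427.0, -180.4) (28.5, 26.4) -83.4
```

View pics/w31.png

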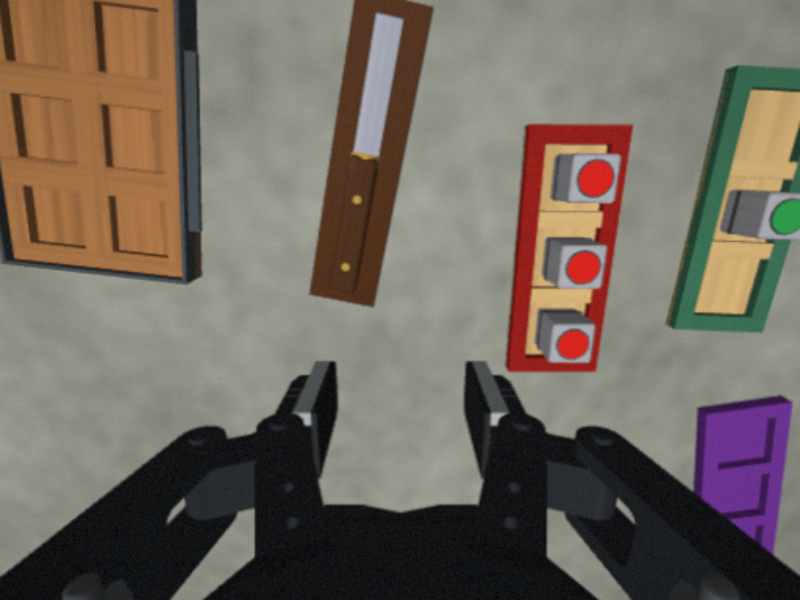

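View pics/t31.png

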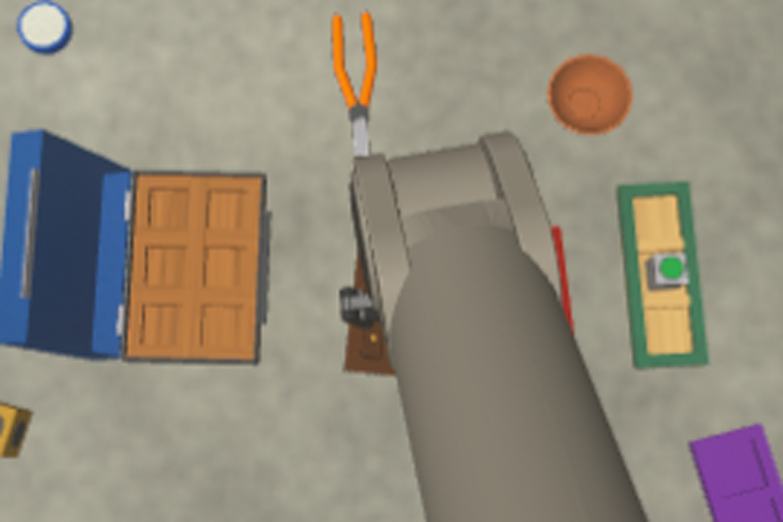

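All four dies are nested: reds at (545,-169), (485,-175) and (427,-182), green at (535.5,-306). The case is empty and the knife is on its mat. Now I'll shut the lid: close the fingers, pass over it and come down behind it.

Call:
apply_moves:
  deltas:
    - {"xyz": [0.007,0.03,0.015],"turn": -0.03}
    - {"xyz": [0.007,0.036,0.01],"turn": -0.03}
    - {"xyz": [0.007,0.037,0],"turn": -0.03}
    - {"xyz": [0.007,0.037,0],"turn": -0.026}
    - {"xyz": [0.007,0.037,0],"turn": 0}
    - {"xyz": [0.007,0.037,0],"turn": 0}
    - {"xyz": [0.007,0.037,0],"turn": 0}
    - {"xyz": [0.007,0.037,0],"turn": 0}
    - {"xyz": [0.007,0.037,0],"turn": 0}
    - {"xyz": [0.006,0.037,0],"turn": 0}
    - {"xyz": [0.004,0.037,0],"turn": 0}
    - {"xyz": [0,0.036,0],"turn": 0}
  claw: 1

```text
clock: 45.7
tcp_pos: [0.5348, 0.3835, 0.3889]
orientation: [3.14, -0.014, -0.0]
contact_force: [-0.1, 0.5, -0.5]
grip_width: -0.0004
```

Call:
apply_moves:
  deltas:
    - {"xyz": [0,0,0],"turn": 0}
    - {"xyz": [0,0,0],"turn": 0}
    - {"xyz": [0,0,0],"turn": 0}

```text
clock: 45.95
tcp_pos: [0.5338, 0.3823, 0.3889]
orientation: [3.14, -0.011, -0.001]
contact_force: [-0.3, -0.9, -0.0]
grip_width: -0.0003
```

```bash
python3 - <<'E'
from h import *
st();save('w32.png',cv2.resize(grab_frame('wrist'),(800,600)))
save('t32.png',cv2.resize(grab_frame('top')[90:270,50:320],None,fx=2.9,fy=2.9,interpolation=cv2.INTER_CUBIC))
E
```

```text
45.95 [0.5338 0.3823 0.3889] yaw -0.41 F [-0.3 -0.9 -0. ] w -0.0003
```

View pics/w32.png

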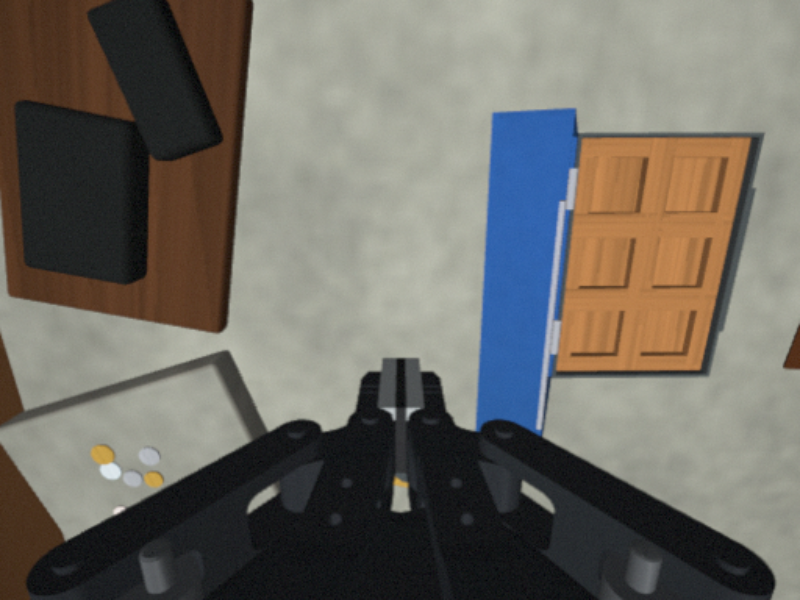

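View pics/t32.png

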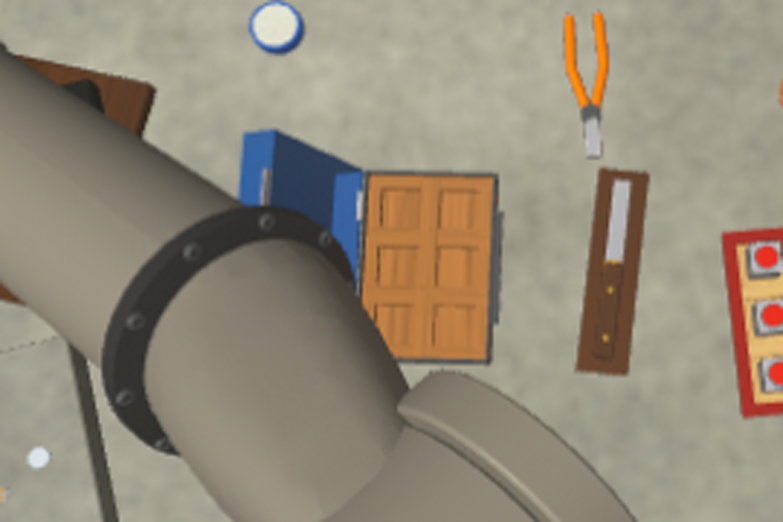

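Call:
apply_moves:
  deltas:
    - {"xyz": [0,0,-0.02],"turn": 0}
    - {"xyz": [0,0,-0.025],"turn": 0}
    - {"xyz": [0,0,-0.025],"turn": 0}
    - {"xyz": [0,0,-0.02],"turn": 0}
    - {"xyz": [0,0,-0.006],"turn": 0}
    - {"xyz": [0,0,0],"turn": 0}
    - {"xyz": [0,0,0],"turn": 0}

```text
clock: 46.63
tcp_pos: [0.5335, 0.3833, 0.2945]
orientation: [-3.141, 0.01, -0.001]
contact_force: [0.9, 0.4, 0.3]
grip_width: 0.0
```

Call:
apply_moves:
  deltas:
    - {"xyz": [0,-0.008,0],"turn": 0}
    - {"xyz": [0,-0.008,0],"turn": 0}
    - {"xyz": [0,-0.008,0],"turn": 0}
    - {"xyz": [0,-0.008,0],"turn": 0}
    - {"xyz": [0,-0.008,0],"turn": 0}
    - {"xyz": [0,-0.008,0],"turn": 0}
    - {"xyz": [0,0,0],"turn": 0}

```text
clock: 47.22
tcp_pos: [0.5334, 0.3346, 0.2943]
orientation: [3.141, -0.01, 0.002]
contact_force: [0.9, 1.5, 1.4]
grip_width: 0.0001
```

```bash
python3 - <<'E'
from h import *
st();combo('w33.png',(160,330,170,330))
E
```

```text
47.22 [0.5334 0.3346 0.2943] yaw -0.38 F [0.9 1.5 1.4] w 0.0001
```

View pics/w33.png

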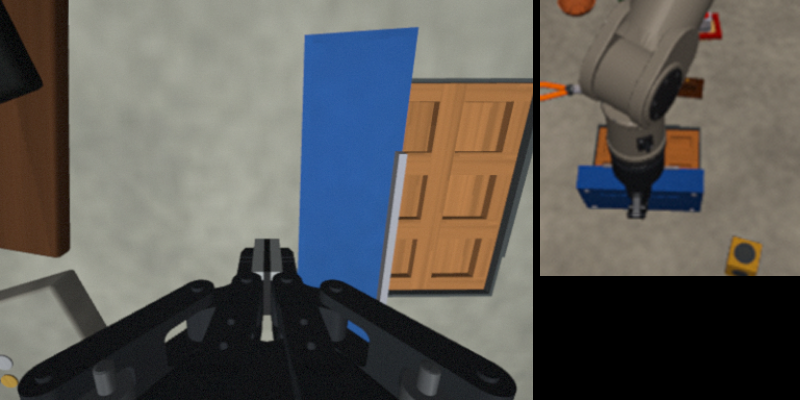

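```bash
python3 - <<'E'
import numpy as np
s=100;p=None
for th in np.arange(1.85,-.01,-.075):
    P=np.array([249.4-s*np.cos(th)+37*np.sin(th)+14,27+s*np.sin(th)+37*np.cos(th)+173])
    print(round(th,3),P.round(1),None if p is None else (P-p).round(1));p=P
E
```

```text
1.85 [326.5 285.9] None
1.775 [319.9 290.4] [-6.6  4.5]
1.7 [313.  294.4] [-6.9  4. ]
1.625 [305.8 297.8] [-7.2  3.4]
1.55 [298.3 300.7] [-7.5  2.9]
1.475 [290.7 303.1] [-7.6  2.3]
1.4 [282.9 304.8] [-7.8  1.8]
1.325 [275. 306.] [-7.9  1.2]
1.25 [267.  306.6] [-8.   0.6]
1.175 [259.  306.5] [-8. -0.]
1.1 [251.  305.9] [-8.  -0.6]
1.025 [243.1 304.7] [-7.9 -1.2]
0.95 [235.3 302.9] [-7.8 -1.8]
0.875 [227.7 300.5] [-7.6 -2.4]
0.8 [220.3 297.5] [-7.4 -3. ]
0.725 [213.1 294. ] [-7.2 -3.5]
0.65 [206.2 290. ] [-6.9 -4. ]
0.575 [199.6 285.4] [-6.6 -4.5]
0.5 [193.4 280.4] [-6.2 -5. ]
0.425 [187.6 274.9] [-5.8 -5.5]
0.35 [182.1 269. ] [-5.4 -5.9]
0.275 [177.2 262.8] [-4.9 -6.3]
0.2 [172.7 256.1] [-4.5 -6.6]
0.125 [168.8 249.2] [-4. -7.]
0.05 [165.4 242. ] [-3.4 -7.2]
```

Call:
apply_moves:
  deltas:
    - {"xyz": [0,-0.0073,0.001],"turn": 0}
    - {"xyz": [0,-0.0073,0.0015],"turn": 0}
    - {"xyz": [0,-0.0073,0.0015],"turn": 0}
    - {"xyz": [0,-0.0073,0.0015],"turn": 0}
    - {"xyz": [0,-0.0073,0.0015],"turn": 0}
    - {"xyz": [0,-0.0076,0.002],"turn": 0}
    - {"xyz": [0,-0.0078,0.001],"turn": 0}
    - {"xyz": [0,-0.0079,0.001],"turn": 0}
    - {"xyz": [0,-0.008,0.0006],"turn": 0}
    - {"xyz": [0,-0.008,0],"turn": 0}
    - {"xyz": [0,-0.008,-0.0006],"turn": 0}
    - {"xyz": [0,0,0],"turn": 0}

```text
clock: 48.32
tcp_pos: [0.5332, 0.2495, 0.304]
orientation: [3.139, -0.012, -0.001]
contact_force: [0.5, -0.8, -0.4]
grip_width: -0.0003
```

```bash
python3 - <<'E'
from h import *
st();combo('w34.png',(160,330,170,330))
E
```

```text
48.32 [0.5332 0.2495 0.304 ] yaw -0.44 F [ 0.5 -0.8 -0.4] w -0.0003
```

View pics/w34.png

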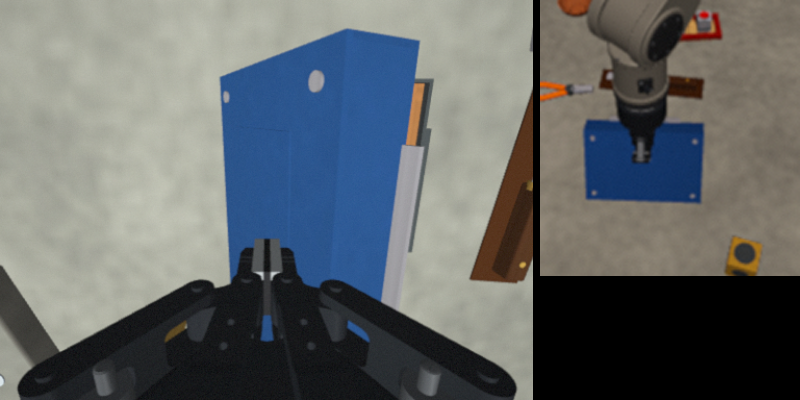

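Works (~1.1 rad). I'll keep following the arc down.

Call:
apply_moves:
  deltas:
    - {"xyz": [0,-0.0079,-0.0005],"turn": 0}
    - {"xyz": [0,-0.0078,-0.0015],"turn": 0}
    - {"xyz": [0,-0.0076,-0.0024],"turn": 0}
    - {"xyz": [0,-0.0074,-0.003],"turn": 0}
    - {"xyz": [0,-0.0072,-0.0035],"turn": 0}
    - {"xyz": [0,-0.0069,-0.004],"turn": 0}
    - {"xyz": [0,-0.0066,-0.0045],"turn": 0}
    - {"xyz": [0,-0.0062,-0.005],"turn": 0}
    - {"xyz": [0,-0.0058,-0.0055],"turn": 0}
    - {"xyz": [0,-0.0054,-0.0059],"turn": 0}
    - {"xyz": [0,-0.0049,-0.0063],"turn": 0}
    - {"xyz": [0,0,0],"turn": 0}

```text
clock: 49.42
tcp_pos: [0.5324, 0.1768, 0.2607]
orientation: [3.14, -0.01, -0.004]
contact_force: [-0.1, -0.3, 0.1]
grip_width: 0.0001
```

Call:
apply_moves:
  deltas:
    - {"xyz": [0,-0.0045,-0.006],"turn": 0}
    - {"xyz": [0,-0.004,-0.006],"turn": 0}
    - {"xyz": [0,-0.003,-0.006],"turn": 0}
    - {"xyz": [0,0,0],"turn": 0}
    - {"xyz": [0,0,0],"turn": 0}

```text
clock: 49.83
tcp_pos: [0.5327, 0.1668, 0.244]
orientation: [3.141, -0.009, -0.002]
contact_force: [0.3, -0.1, 1.3]
grip_width: -0.0002
```

```bash
python3 - <<'E'
from h import *
st();combo('w35.png',(160,330,170,330))
E
```

```text
49.83 [0.5327 0.1668 0.244 ] yaw -0.31 F [ 0.3 -0.1  1.3] w -0.0002
```

View pics/w35.png

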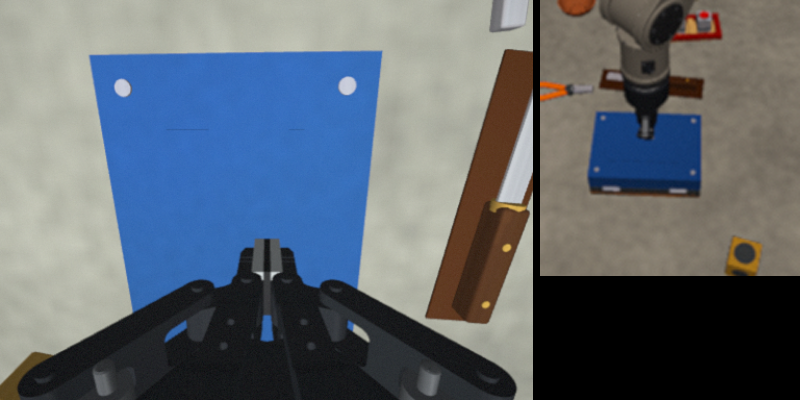

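Call:
apply_moves:
  deltas:
    - {"xyz": [0,0,-0.002],"turn": 0}
    - {"xyz": [0,0,-0.002],"turn": 0}
    - {"xyz": [0,0,0],"turn": 0}
    - {"xyz": [0,0,0],"turn": 0}

```text
clock: 50.27
tcp_pos: [0.5328, 0.1671, 0.2405]
orientation: [3.142, -0.008, -0.0]
contact_force: [-0.0, 0.2, -0.0]
grip_width: 0.0002
```

Call:
apply_moves:
  deltas:
    - {"xyz": [0,0,-0.0015],"turn": 0}
    - {"xyz": [0,0,-0.001],"turn": 0}
    - {"xyz": [0,0,0],"turn": 0}
    - {"xyz": [0,0,0],"turn": 0}

```text
clock: 50.6
tcp_pos: [0.533, 0.1671, 0.2385]
orientation: [3.141, -0.008, 0.001]
contact_force: [-1.0, -0.4, 5.5]
grip_width: -0.0002
```

Call:
apply_moves:
  deltas:
    - {"xyz": [0,0,-0.0008],"turn": 0}
    - {"xyz": [0,0,0],"turn": 0}
    - {"xyz": [0,0,0],"turn": 0}

```text
clock: 50.85
tcp_pos: [0.5329, 0.1672, 0.2384]
orientation: [3.141, -0.008, 0.001]
contact_force: [-3.6, -1.2, 12.6]
grip_width: 0.0001
```

Force rose to 12.6 N with no further motion, so the lid is on its stop. I'll retreat and do a final check.

Call:
apply_moves:
  deltas:
    - {"xyz": [0,0,0.01],"turn": 0}
    - {"xyz": [0,0,0.03],"turn": 0}
    - {"xyz": [0,0,0.04],"turn": 0}
    - {"xyz": [-0.01,-0.02,0.04],"turn": 0}
    - {"xyz": [-0.01,-0.035,0.03],"turn": 0}
    - {"xyz": [-0.01,-0.037,0.01],"turn": 0}
    - {"xyz": [-0.01,-0.037,0],"turn": 0}
    - {"xyz": [-0.01,-0.037,0],"turn": 0}
    - {"xyz": [-0.005,-0.037,0],"turn": 0}
    - {"xyz": [0,-0.037,0],"turn": 0}
    - {"xyz": [0,-0.02,0],"turn": 0}
    - {"xyz": [0,0,0],"turn": 0}

```text
clock: 51.85
tcp_pos: [0.4794, -0.0924, 0.3902]
orientation: [3.139, -0.021, -0.0]
contact_force: [-0.1, -1.2, 0.3]
grip_width: 0.0002
```

```bash
python3 - <<'E'
from h import *
st();cm=camera_model('wrist');img=grab_frame('wrist')
save('w36.png',cv2.resize(img,(800,600)))
top=grab_frame('top');save('t36.png',cv2.resize(top,(800,600)))
save('s36.png',cv2.resize(grab_frame('side')[100:320,120:360],None,fx=2.7,fy=2.7,interpolation=cv2.INTER_CUBIC))
for t in tags(img,cm,.044): print(*t[:5])
H=hsv(img);h,s,v=[H[:,:,i].astype(int) for i in range(3)]
b=(s<70)&(abs(h-112)<12)&(v>120)
for q in rects(img,b,cm,.0305,60): print('grey',q)
for q in rects(img,(abs(h-10)<8)&(s>90)&(v<125)&(v>25),cm,.003,500): print('mat',q)
cm=camera_model('top')
for q in rects(top,masks(top)['blue'],cm,.065): print('top blue',q)
E
```

```text
51.85 [ 0.4794 -0.0924  0.3902] yaw -0.76 F [-0.1 -1.2  0.3] w 0.0002
G [400. 152.] [ 503.1 -262. ] dia 27.3
G [443. 123.] [ 535.8 -306.8] dia 22.8
G [437. 173.] [ 477.6 -310.2] dia 27.0
R [323. 116.] [ 544.9 -169. ] dia 22.4
R [325. 169.] [ 484.9 -175.1] dia 21.5
R [327. 214.] [ 426.6 -181.4] dia 20.9
grey {'px': (326, 213), 'c': (422.4, -183.7), 'wh': (32.0, 31.3), 'ang': -84.0}
grey {'px': (321, 167), 'c': (482.5, -177.0), 'wh': (32.1, 31.3), 'ang': -83.3}
grey {'px': (441, 122), 'c': (535.2, -314.1), 'wh': (32.9, 32.3), 'ang': -84.5}
grey {'px': (322, 116), 'c': (544.3, -170.7), 'wh': (32.4, 31.3), 'ang': -85.1}
grey {'px': (86, 125), 'c': (534.0, 107.6), 'wh': (119.6, 9.1), 'ang': -0.2}
grey {'px': (192, 78), 'c': (585.7, -21.4), 'wh': (83.5, 16.8), 'ang': -5.2}
grey {'px': (161, 6), 'c': (659.0, 4.2), 'wh': (13.6, 11.9), 'ang': 89.1}
mat {'px': (193, 113), 'c': (536.7, -13.4), 'wh': (218.2, 52.8), 'ang': -5.2}
top blue {'px': (194, 179), 'c': (532.5, 180.6), 'wh': (198.7, 137.6), 'ang': 0.1}
```

View pics/w36.png

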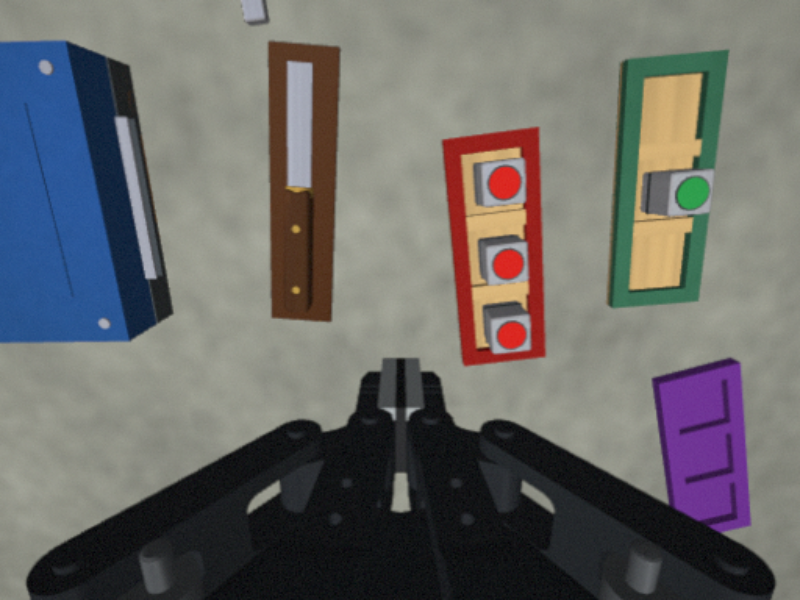

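View pics/t36.png

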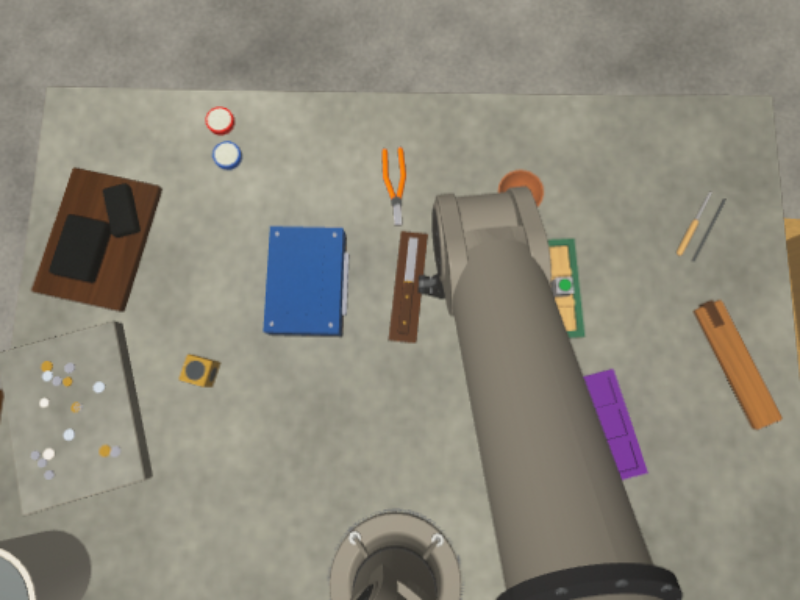

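View pics/s36.png

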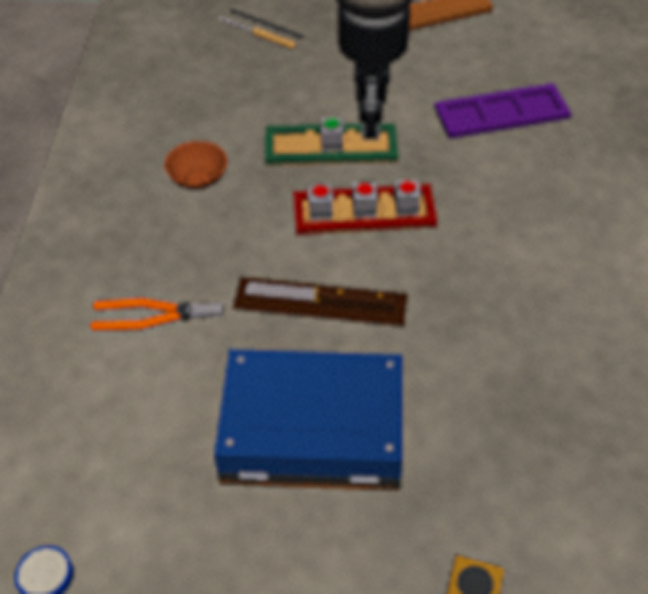

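The lid reads exactly as it did when shut at the start (198.7 x 137.6 mm at 532.5,180.6). The knife is fully on its mat, the four dies are nested, and the bystanders are at their starting pixels. I'm handing it in.

```bash
python3 - <<'E'
from h import *
print(r.hand_in()); st()
E
```

```text
the job is handed in; nothing more can be done
None
the job is handed in; nothing more can be done
```

The job is done and handed in after about 52 s of the 210 s allowed. I pried the lid up at its lip with the knife blade, opened it to about 2 rad, and laid the knife back on its mat. Four dies were present. The green one went into the middle nest of the pass rack and the three red ones into the three nests of the reject rack. I then shut the empty case.

**Final checks**
- **Lid:** it measures the same as when shut at the start, within 0.1 mm. Closing force reached 12.6 N with no further movement, so it is on its stop.
- **Dies:** all four stand tag up, within about 2 mm of their nest centres.
- **Knife:** the whole knife lies inside the mat outline.
- **Bystanders:** the pliers, bowl and brass block are at the same pixels as at the start in the top view, judged by eye. The arm partly hides the bowl there, but the side view shows it in place.

**One slip:** after first releasing the third red die, I closed the fingers too early during the retreat. They lifted it out of its nest again. I put it back at once and re-measured it.

No other check failed or disagreed. I saw no sign of an object being knocked aside during the run.

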